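# Reset a tripped breaker under a push-latch cover

## Task

One breaker in the bench switch box has tripped: under the smoked cover its black toggle leans towards you, while the other two lean away and are ON. With the fingertips only, press the ribbed pad at the front of the cover and let go so that the push latch pops it open, push the tripped toggle over to ON like its neighbours, then push the cover down and press it in until it latches shut again. Leave the other two breakers ON, and do not shift or pick up the tools and parts lying round the box.

Things in the scene. Friction and masses are not known exactly. Their poses are not given: they have to be found in the camera images.
- switch_box: grey bench switch box, screwed down: 156 mm along its x, 168 along y over the cover, 90 high when shut; screw ears reach x = +-91. Origin: centre of its underside, on the bench. x points from its front (robot's side) to its back, y left, z up; turned by up to 0.22 rad. x, y and heights given below are in this frame, in mm. Three breakers stand side by side 36 mm apart in y
- cover (a joint): cover angle about its rear hinge, rad: 0 shut and latched, 1.83 fully open, -0.065 hard stop of pressing in. Push-push latch: press the front edge in by 6 to 8 mm (about 3 N; 5 to 10 N surely reaches the stop) and let go: a damped spring swings it up to 1.83 in about 1.5 s. Shut: push it over (about 1 N; let go early, it opens again), press in to the stop once, let go: it stays at 0; one more press reopens it
- cover_pad (a point): middle of the ribbed thumb pad, 18 x 40 mm, on top of the cover at its front edge: the place to press. It moves with the cover, 137 mm from the hinge axis. Cover shut: x = -67, y = 0, height 90
- cover_hinge (a point): middle of the hinge axis (along y), at x = 70, height 88. The cover, in a plane through this axis, is a plate 4 mm thick, 168 wide, reaching 152 from the axis: grey frame, smoked window, 16 mm skirt on front and sides. Fully open it leans 0.26 rad back beyond upright, its outer face away from the robot; a black striker then juts 40 mm from its inner side near the free edge
- deck (a point): middle of the flat deck under the cover, x = 0, y = 0, height 55. It runs from x = -43 to the back and y +-77. In front of it (x -77 to -43, y +-24) stands the black latch block, 75 high, and left of that a spring ejector pin (x = -60, y = 34), up to 96 high
- toggle_a (a joint): toggle of the tripped breaker, rad: 0 = tripped, leaning 0.42 rad to the front (towards the robot); 0.84 = ON, leaning 0.42 rad to the back. It snaps over its middle (0.42) to either side; about 2 N at its tip moves it
- toggle_a_tip (a point): middle of the end of the tripped breaker's black toggle: a paddle 27 mm wide (y), 5 to 7 thick, 18 long from its axis, which lies along y at x = 14.5, height 56. Tripped: tip at x = 7, height 72; ON: x = 22. The white breaker face round it is 58 high. It may be the left, middle or right one of the three
- toggle_b (a joint): toggle of a healthy breaker, alike: it stands at 0.84 (ON, leaning back) and must stay ON
- toggle_c (a joint): toggle of the other healthy breaker, alike: it stands at 0.84 (ON, leaning back) and must stay ON
- car_fob: car key remote, 63 x 35 x 15 mm, lying by the right side of the box; a bystander; origin at its underside
- collet: pale spindle collet, 21 mm across and 40 mm tall, standing by the right side of the box; a bystander; origin at its underside
- chip_brush: red-handled chip brush, 153 x 40 x 10 mm, lying in front of the box; a bystander; origin at its underside

How it is judged:
By the outcome, as a careful person would: the job done as asked, in the order asked, and still so for the second after the job is handed in, with the robot touching nothing.
It also fails if it takes over 58 s, if anything falls off the work surface, if the arm or the gripper's body presses on something with over 40 N, if the wrist force passes 120 N, or if a joint passes its speed limit or range.

## Robot

A 7-joint arm with a two-finger parallel gripper is mounted at the origin on a cart in front of the work surface, level with it; the furniture and walls round the work are solid. World frame = base frame: x ahead of the robot, y to its left, z up, the work surface at z = 0. Lengths are in m, angles in rad, forces in N, time in s.
With the tool pointing down it reaches from about 0.35 to 0.775 m from the base axis. Payload 3.1 kg.
Tool frame: the origin (TCP) lies at the very end of the fingers, on their centre line; the grasp point (between the pads) lies 19 mm behind it; y points along the fingers, x is the direction in which the jaws open and shut, and the axes are right-handed (so a half turn about y gives the same grasp; the last joint's range is limited). The gripper opens to 85 mm and grips with 20 to 120 N. Pads are 22 mm wide; open, the fingers measure 114 mm over their backs; the gripper's body (76 mm by 85 mm) begins 54 mm behind the grasp point. The pads swing forward as they close: fully open they stand 13 mm farther back than shut.
Start: joints at [-1.298, 0.311, 0.014, 1.512, -0.004, 1.319, -0.027], TCP at [0.17, 0.523, 0.231] pointing down, gripper open.
Joint ranges: [-2.7, 2.7], [-0.3, 1.91], [-1.27, 1.3], [0.12, 2.57], [-1.44, 4.58], [0.2, 2.03], [-3.05, 3.05]. Speed limits (rad/s): [2.79, 2.79, 3.14, 3.14, 3.14, 3.14, 3.14].

## Interface

Orientations are given as a unit quaternion [w, x, y, z].
In Python, from workcell import state, camera, get_calibration, finish_job gives the robot as it stands.
- The arm moves only by the tool carry_out, never from a script. Its argument "motion" is a list of rows, each a list of 5 numbers: the gripper's target within -1 to 1 (shut at 1, half-way at 0, fully open at -1), then the shift along the tool's x, y, z in m, then the turn about the tool's y in rad. In form: [[fingers, tx, ty, tz, spin], ...]. A call has 1 to 5 rows; each row shifts and turns the pose as measured when the row begins, along the tool's axes as they then stand; what a row does not reach is not made up. A row lasts 1/10 s, in which the tool goes at most 50 mm and 8.59 degrees, less where a joint would pass 70% of its speed; a pose out of reach is approached as far as the arm can. A call with a gripper value outside its range is refused whole. The fingers move at their own pace and stop on an object; "grip_force" is the grip in N (left out, the last holds). Time passes only in rows, so rows that do not move let the fingers close. It gives the time, the measured TCP pose, the force and the opening at its end, in the units of the state.
- state(): the state, without advancing time (a new reading comes with each control period).
- camera(name): name is "scene" or "top" or "wrist"; returns the picture (420x560x3 uint8, blue, green, red); there is no depth.
- get_calibration(name): a dict with "fx", "fy", "cx", "cy" (pixels), "world_from_camera" (4x4, takes a point from camera to world coordinates). Camera axes: x right, y down, z forward; pixel columns grow to the right and rows downward; lengths in m; the calibration is good to about 2 mm. A picture is of the moment at which its call begins: read the wrist's pose just before it. get_calibration takes no time and is no camera call; for the wrist camera it gives the pose at the moment of the call.
- finish_job(): hands the job in, once; it reports no verdict.
The state is a dict: "time_s": time; "qpos": joint angles; "qd": joint speeds; "joint_torque": joint torques, N m; "eef_pos": TCP position; "tool_rot": TCP orientation; "ft_force": force on the tool from outside, world axes, zero at the start; "ft_torque": the same for the moment, N m; "gripper_width": finger opening in m.
Only numpy, scipy, OpenCV 4.12 (cv2) and the standard library are available. Lean on these libraries where they do the work, as an engineer would, in place of code of your own. Each camera call takes 0.05 s, during which the arm holds its last target.

## Working session

There is one attempt and no reset: what is moved stays moved. The work goes in short steps, Python scripts to look and compute and a tool call to move; the robot and the scene stay as the last step left them, time stands still between calls to the robot, and variables do not carry over. Pictures are saved under pics/ and viewed, and the job is handed in when it is done.

Besides the shell and the picture viewer there is one more tool, called after ">>>" as name([rows], argument=value, ...), one row to a line, values as JSON. carry_out: Moves the arm, as the interface text tells. Its arguments: {"type":"object","properties":{"motion":{"type":"array","items":{"type":"array","items":{"type":"number"}}},"grip_force":{"type":"number"}},"required":["motion"]}

```bash
mkdir -p pics; python3 - <<'E'
from workcell import *
import cv2
s=state();print({k:(v if isinstance(v,float) else [round(x,3) for x in v]) for k,v in s.items()})
for n in ["scene","top","wrist"]:
    cv2.imwrite(f"pics/{n}0.png",camera(n)); c=get_calibration(n); print(n,c)
E
ls
```

```text
{'time_s': 0.0, 'qpos': [np.float64(-1.298), np.float64(0.312), np.float64(0.014), np.float64(1.513), np.float64(-0.004), np.float64(1.319), np.float64(-0.027)], 'qd': [np.float64(-0.0), np.float64(-0.001), np.float64(-0.0), np.float64(0.001), np.float64(-0.0), np.float64(0.001), np.float64(-0.0)], 'joint_torque': [np.float64(-0.0), np.float64(-37.991), np.float64(0.146), np.float64(-23.059), np.float64(0.012), np.float64(0.014), np.float64(-0.0)], 'eef_pos': [np.float64(0.17), np.float64(0.522), np.float64(0.23)], 'tool_rot': [np.float64(-0.572), np.float64(0.573), np.float64(0.415), np.float64(-0.416)], 'ft_force': [np.float64(-0.518), np.float64(1.112), np.float64(0.526)], 'ft_torque': [np.float64(0.068), np.float64(0.029), np.float64(-0.011)], 'gripper_width': 0.08512402696836803}
scene {'fx': 434.4618056921606, 'fy': 434.4618056921606, 'cx': 281.69888255955516, 'cy': 213.08320759754048, 'world_from_camera': array([[ 0.30609457, -0.8191659 ,  0.48504984,  0.08706814],
       [-0.95196898, -0.26756148,  0.14888221, -0.29961832],
       [ 0.00782142, -0.50732444, -0.86171964,  0.81063658],
       [ 0.        ,  0.        ,  0.        ,  1.        ]])}
top {'fx': 509.1016054224732, 'fy': 509.1016054224732, 'cx': 277.5483465116017, 'cy': 220.39180775151118, 'world_from_camera': array([[-0.02258531, -0.98097203,  0.19283096,  0.33645642],
       [-0.99964006,  0.01936538, -0.01856697, -0.18912848],
       [ 0.01447944, -0.1931809 , -0.98105631,  0.91940133],
       [ 0.        ,  0.        ,  0.        ,  1.        ]])}
wrist {'fx': 346.2572241862705, 'fy': 346.2572241862705, 'cx': 282.1861003076942, 'cy': 208.35854383127523, 'world_from_camera': array([[ 0.30914991,  0.91163157,  0.27083982,  0.1008804 ],
       [ 0.95101014, -0.29561106, -0.09051964,  0.54637758],
       [-0.00245731,  0.28555556, -0.95835901,  0.37410155],
       [ 0.        ,  0.        ,  0.        ,  1.        ]])}
pics
```

View pics/scene0.png

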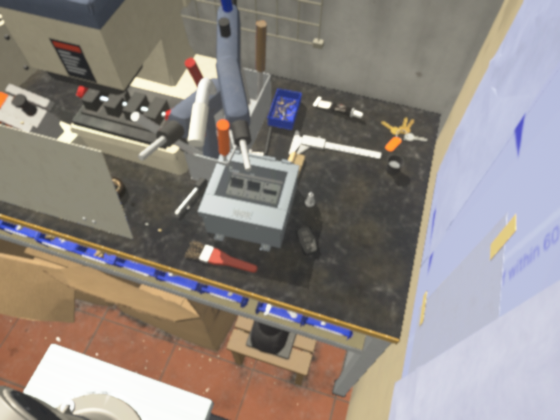

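View pics/top0.png

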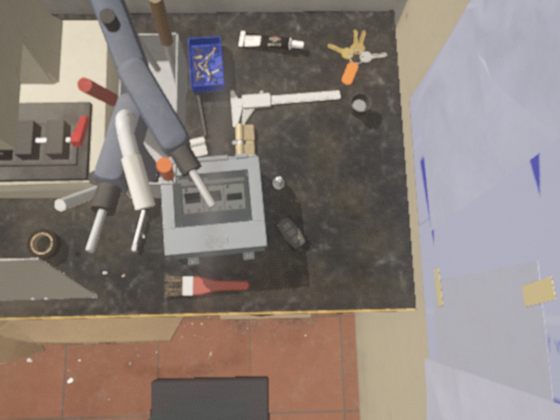

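```bash
cat > h.py <<'E'
from workcell import *
import cv2, numpy as np
def proj(c,p):
    M=np.linalg.inv(c["world_from_camera"]); q=M[:3,:3]@np.array(p)+M[:3,3]
    return [c["fx"]*q[0]/q[2]+c["cx"],c["fy"]*q[1]/q[2]+c["cy"],q[2]]
def ray(c,u,v):
    M=c["world_from_camera"]; d=M[:3,:3]@np.array([(u-c["cx"])/c["fx"],(v-c["cy"])/c["fy"],1]); return M[:3,3],d/np.linalg.norm(d)
def onz(c,u,v,z):
    o,d=ray(c,u,v); return o+d*(z-o[2])/d[2]
def tri(c1,a,c2,b):
    o1,d1=ray(c1,*a);o2,d2=ray(c2,*b)
    t=np.linalg.lstsq(np.c_[d1,-d2],o2-o1,rcond=None)[0]
    p,q=o1+t[0]*d1,o2+t[1]*d2
    return (p+q)/2,np.linalg.norm(p-q)
E
python3 - <<'E'
from h import *
s,t,w=[get_calibration(n) for n in("scene","top","wrist")]
np.set_printoptions(precision=3,suppress=True)
print("box approx",onz(t,214,205,.09),onz(s,250,195,.09))
for p in [(0,0,0),(0.17,.52,.23),(0,0,.3),(.4,-.1,0)]: print(p,np.round(proj(t,p)),np.round(proj(s,p)))
for n,crop in(("scene",(0,280,140,350)),("top",(110,290,120,330))):
    im=cv2.imread(f"pics/{n}0.png"); a,b,c,d=crop; im=im[a:b,c:d]
    k=min(800/im.shape[1],600/im.shape[0]); cv2.imwrite(f"pics/{n}0z.png",cv2.resize(im,None,fx=k,fy=k,interpolation=2)); print(n,k)
E
```

```text
box approx [ 0.528 -0.099  0.09 ] [ 0.513 -0.103  0.09 ]
(0, 0, 0) [159. 533.   1.] [ 84. 463.   1.]
(0.17, 0.52, 0.23) [-299.  471.    1.] [-216.  218.    1.]
(0, 0, 0.3) [ 98. 648.   1.] [-29. 459.   0.]
(0.4, -0.1, 0) [220. 286.   1.] [232. 263.   1.]
scene 2.142857142857143
top 3.3333333333333335
```

View pics/scene0z.png

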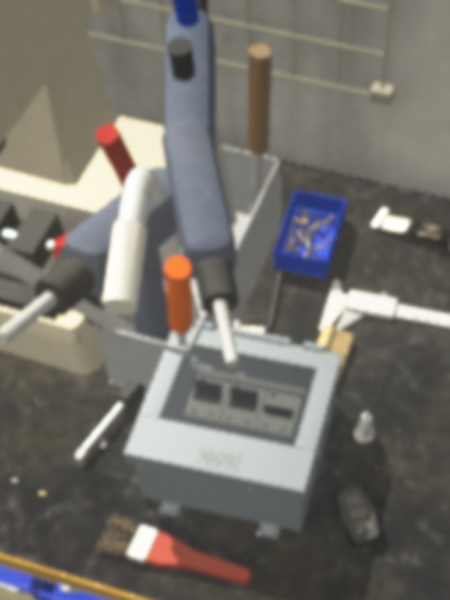

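View pics/top0z.png

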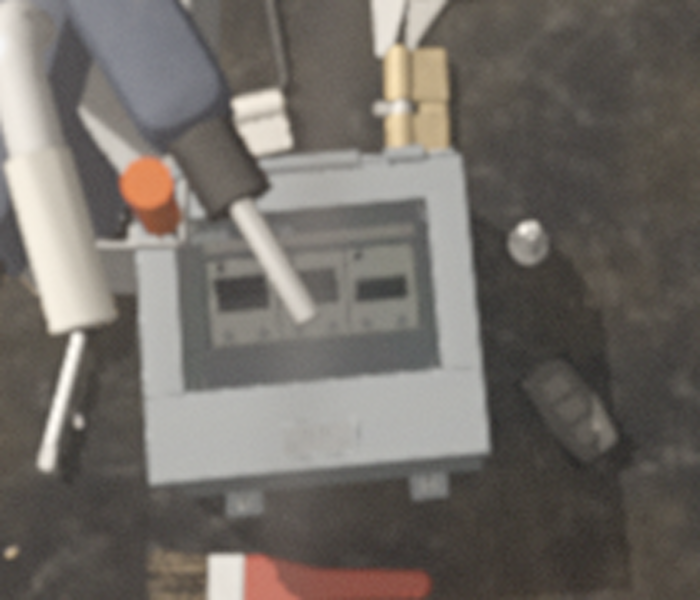

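View pics/wrist0.png

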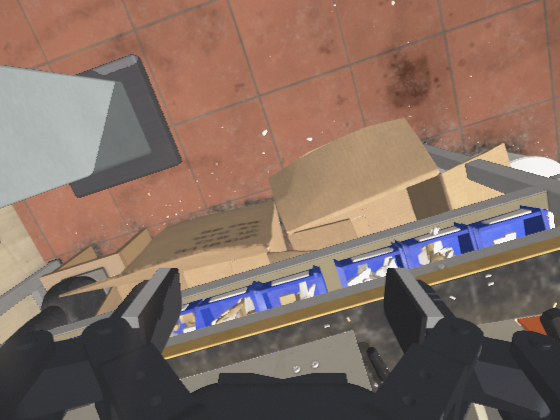

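```bash
python3 - <<'E'
from h import *
np.set_printoptions(precision=3,suppress=True)
s,t=[get_calibration(n) for n in("scene","top")]
T=lambda x,y:(x/3.3333+120,y/3.3333+110); S=lambda x,y:(x/2.14286+140,y/2.14286)
for n,a,b in [("tip",(305,318),(231,360)),("tipbase",(238,203),(214,298)),("darkbase end",(268,185),(235,298)),("orange top",(148,172),(178,265)),("white end",(80,330),(122,310)),("left pin tip",(47,465),(80,458)),
 ("cov FL",(150,487),(127,455)),("cov FR",(490,455),(307,492)),("cov RR",(460,152),(340,352)),("pad",(322,437),(222,457)),("brush R end",(425,582),(248,578)),("brush L end",(150,575),(105,535))]:
    print(n,*tri(t,T(*a),s,S(*b)))
for n,a in [("FL",(150,487)),("FR",(490,455)),("RR",(460,152)),("pad",(322,437))]: print(n,onz(t,*T(*a),.09))
E
```

```text
tip [ 0.504 -0.107  0.192] 0.0012501265997807629
tipbase [ 0.552 -0.078  0.205] 0.0029352874942996164
darkbase end [ 0.563 -0.091  0.198] 0.0005444007847826889
orange top [ 0.561 -0.043  0.224] 0.0012527994275142544
white end [ 0.49  -0.023  0.239] 0.004729841630041612
left pin tip [0.468 0.052 0.008] 0.002043888229630634
cov FL [ 0.445 -0.022  0.089] 0.004279867632183069
cov FR [ 0.456 -0.188  0.095] 0.0034621133706310395
cov RR [ 0.61  -0.174  0.096] 0.0005424571126235108
pad [ 0.467 -0.106  0.095] 0.0027650314497702604
brush R end [ 0.401 -0.15   0.001] 0.0006299318752089017
brush L end [ 0.409  0.002 -0.021] 0.0008846047364496614
FL [ 0.444 -0.02   0.09 ]
FR [ 0.456 -0.187  0.09 ]
RR [ 0.613 -0.174  0.09 ]
pad [ 0.467 -0.104  0.09 ]
```

```bash
python3 - <<'E'
from h import *
np.set_printoptions(precision=3,suppress=True)
s,t=[get_calibration(n) for n in("scene","top")]
S=lambda x,y:(x/2.14286+140,y/2.14286)
for n,a,b in [("black spot",(110,18),S(181,58)),("white top",(123,115),S(140,175)),("lower left dark tip",(92,247),S(3,335)),("leftcollar",(105,195),S(70,285)),("brown handle top",(157,2),S(260,50)),("red",(85,85),S(105,135))]:
    print(n,*tri(t,a,s,b))
im=cv2.imread("pics/top0.png")[0:260,20:260]; cv2.imwrite("pics/topz2.png",cv2.resize(im,None,fx=2.3,fy=2.3,interpolation=2))
E
```

```text
black spot [0.763 0.03  0.262] 0.0010441696367260167
white top [0.618 0.009 0.256] 0.0030854066852946138
lower left dark tip [0.437 0.047 0.245] 0.0031216691012374287
leftcollar [0.516 0.038 0.219] 0.0038624746278552737
brown handle top [ 0.779 -0.04   0.276] 0.0012338541576217598
red [0.674 0.07  0.236] 0.0016563869903780718
```

View pics/topz2.png

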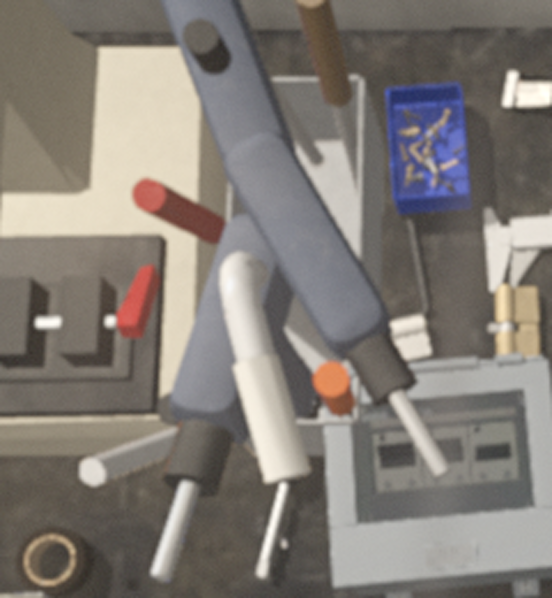

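```bash
cat >> h.py <<'E'
from scipy.spatial.transform import Rotation as R
def Rt(s=None):
    q=(s or state())["tool_rot"]; return R.from_quat([q[1],q[2],q[3],q[0]]).as_matrix()
def st():
    s=state(); A=Rt(s); np.set_printoptions(precision=4,suppress=True)
    print("t",round(s["time_s"],2),"tcp",np.array(s["eef_pos"]),"F",np.array(s["ft_force"]),"w",round(s["gripper_width"],4),"q",np.array(s["qpos"]))
    print("toolx",A[:,0],"tooly",A[:,1],"toolz",A[:,2])
    return s,A
E
python3 - <<'E'
from h import *
s,A=st()
w=get_calibration("wrist")["world_from_camera"]
print("cam in tool", A.T@(w[:3,3]-s["eef_pos"]), "fwd",A.T@w[:3,2],"right",A.T@w[:3,0])
E
```

```text
t 0.15 tcp [0.1701 0.5225 0.2305] F [ 0.162   1.1616 -0.1947] w 0.0851 q [-1.2977  0.3116  0.014   1.5127 -0.0044  1.3192 -0.0272]
toolx [ 0.3095  0.9509 -0.0018] tooly [-0.0005 -0.0017 -1.    ] toolz [-0.9509  0.3095 -0.    ]
cam in tool [ 0.0011 -0.1436  0.0732] fwd [-0.0005  0.9584 -0.2855] right [1.     0.0006 0.0004]
```

>>> carry_out([
  [1, -0.018, -0.025, -0.034, 0],
  [1, -0.018, -0.025, -0.034, 0],
  [1, -0.018, -0.025, -0.034, 0],
  [1, -0.018, -0.025, -0.034, 0],
  [1, -0.018, -0.025, -0.034, 0],
])

```text
time_s: 0.65
eef_pos: [0.3005, 0.383, 0.352]
tool_rot: [-0.567, 0.57, 0.414, -0.427]
ft_force: [0.2, 0.2, -0.8]
gripper_width: 0.012
```

>>> carry_out([
  [1, -0.018, -0.025, -0.034, 0],
  [1, -0.018, -0.025, -0.034, 0],
  [1, -0.018, -0.025, -0.034, 0],
  [1, -0.018, 0, -0.034, 0.12],
  [1, -0.018, 0, -0.034, 0.12],
])

```text
time_s: 1.15
eef_pos: [0.4393, 0.2391, 0.4337]
tool_rot: [-0.614, 0.618, 0.344, -0.351]
ft_force: [0.4, 0.7, -0.5]
gripper_width: 0.0001
```

```bash
python3 -c "
from h import *
st()"
```

```text
t 1.15 tcp [0.4393 0.2391 0.4337] F [ 0.3837  0.721  -0.4741] w 0.0001 q [-0.7815  0.2001  0.321   1.1755 -0.058   1.7848  0.549 ]
toolx [ 0.5171  0.8558 -0.011 ] tooly [-0.0054 -0.0096 -0.9999] toolz [-0.8559  0.5172 -0.0003]
```

>>> carry_out([
  [1, -0.04, 0, -0.016, 0],
  [1, -0.04, 0, -0.016, 0],
  [1, -0.04, 0, -0.016, 0],
  [1, -0.04, 0, -0.016, 0],
  [1, -0.04, 0, -0.016, 0],
])

```text
time_s: 1.65
eef_pos: [0.4052, 0.0186, 0.4325]
tool_rot: [-0.614, 0.62, 0.341, -0.351]
ft_force: [1.2, 0.2, 0.2]
gripper_width: 0.0001
```

>>> carry_out([
  [1, -0.04, 0, -0.016, 0],
  [1, -0.04, 0, -0.016, 0],
  [1, 0, 0, 0, 0.149],
  [1, 0, 0, 0, 0.149],
  [1, 0, 0, 0, 0.149],
])

```text
time_s: 2.15
eef_pos: [0.3859, -0.0798, 0.434]
tool_rot: [-0.675, 0.683, 0.193, -0.201]
ft_force: [-0.3, 0.9, -0.6]
gripper_width: 0.0001
```

>>> carry_out([
  [1, 0, 0, 0, 0.149],
  [1, 0, 0, 0, 0.149],
  [1, 0, 0, 0, 0.149],
  [1, 0, 0, 0, 0.149],
  [1, 0, 0, 0, 0.149],
])

```text
time_s: 2.65
eef_pos: [0.3844, -0.0806, 0.4329]
tool_rot: [-0.699, 0.709, -0.068, 0.061]
ft_force: [0.2, -0.2, -0.2]
gripper_width: 0.0002
```

>>> carry_out([
  [1, 0, 0, 0, 0.149],
  [1, 0, 0, 0, 0.149],
  [1, 0, 0, 0, 0.149],
  [1, 0, 0, 0, 0.149],
  [1, 0, 0, 0, 0.149],
])

```text
time_s: 3.15
eef_pos: [0.3833, -0.0806, 0.4315]
tool_rot: [-0.626, 0.638, -0.32, 0.315]
ft_force: [0.3, 0.1, 0.5]
gripper_width: 0.0
```

```bash
python3 -c "
from h import *
st()
cv2.imwrite('pics/w1.png',camera('wrist')); np.save('w1.npy',get_calibration('wrist'),allow_pickle=True)"
```

```text
t 3.15 tcp [ 0.3833 -0.0806  0.4315] F [0.3115 0.1168 0.5003] w 0.0 q [-0.3928 -0.058   0.5098  1.4427  0.0425  1.7617 -0.8087]
toolx [ 0.5957 -0.8032  0.0014] tooly [-0.0139 -0.012  -0.9998] toolz [ 0.8031  0.5956 -0.0183]
```

View pics/w1.png

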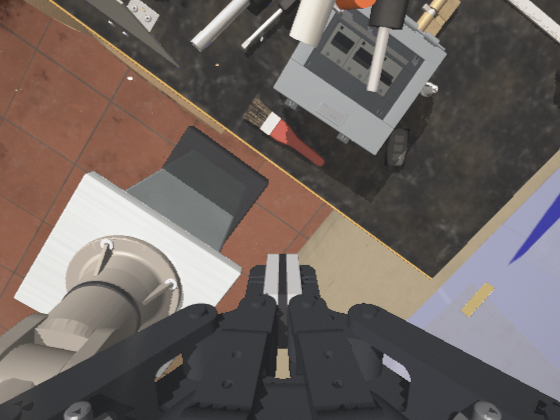

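```bash
python3 - <<'E'
from h import *
np.set_printoptions(precision=3,suppress=True)
s,t=[get_calibration(n) for n in("scene","top")]; w=np.load('w1.npy',allow_pickle=True).item()
T=lambda x,y:(x/3.3333+120,y/3.3333+110)
print(tri(w,(373,90),t,T(305,318)), tri(w,(387,25),t,T(238,205)),tri(w,(312,42),t,T(85,330)))
print(tri(w,(376,154),t,T(490,457)),tri(w,(443,55),t,T(460,152)),tri(w,(274,92),t,T(150,487)))
for u in [(376,154),(443,55),(274,92)]: print(onz(w,*u,.09))
im=cv2.imread("pics/w1.png")[0:170,180:460]; cv2.imwrite("pics/w1z.png",cv2.resize(im,None,fx=2.8,fy=2.8,interpolation=2))
E
```

```text
(array([ 0.505, -0.107,  0.19 ]), np.float64(0.0025950678091825673)) (array([ 0.557, -0.077,  0.196]), np.float64(0.004827271375900638)) (array([ 0.49 , -0.027,  0.255]), np.float64(0.008870493318273913))
(array([ 0.459, -0.187,  0.079]), np.float64(0.00548907663925797)) (array([ 0.615, -0.174,  0.078]), np.float64(0.003528951318793056)) (array([ 0.443, -0.022,  0.099]), np.float64(0.0011417741298965173))
[ 0.461 -0.185  0.09 ]
[ 0.609 -0.17   0.09 ]
[ 0.443 -0.022  0.09 ]
```

View pics/w1z.png

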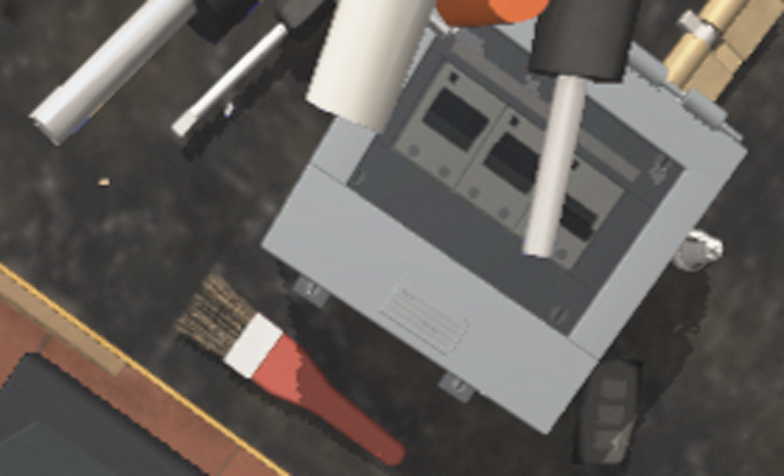

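>>> carry_out([
  [0, 0, 0, 0, -0.145],
  [0, 0, 0, 0, -0.145],
  [0, 0, 0, 0, -0.145],
  [0, 0, 0, 0, -0.145],
  [0, 0, 0, 0, -0.145],
])

```text
time_s: 3.7
eef_pos: [0.3823, -0.0807, 0.4304]
tool_rot: [-0.7, 0.709, -0.07, 0.059]
ft_force: [0.6, -0.9, -0.0]
gripper_width: 0.0425
```

>>> carry_out([
  [0, 0, 0, 0, -0.145],
  [0, 0, 0, 0, -0.145],
  [0, 0, 0.03, 0, 0],
  [0, 0, 0.03, 0, 0],
  [0, 0, 0, 0, 0],
])

```text
time_s: 4.2
eef_pos: [0.3809, -0.0814, 0.3682]
tool_rot: [-0.702, 0.709, 0.039, -0.051]
ft_force: [-0.1, 0.5, 0.6]
gripper_width: 0.043
```

```bash
python3 -c "
from h import *
st()
cv2.imwrite('pics/w2.png',camera('wrist')); np.save('w2.npy',get_calibration('wrist'),allow_pickle=True)"
```

```text
t 4.2 tcp [ 0.3809 -0.0814  0.3682] F [-0.1306  0.487   0.5911] w 0.043 q [-0.4369 -0.0802  0.5467  1.6113  0.0545  1.6141  0.2383]
toolx [ 0.9916  0.1278 -0.0179] tooly [-0.0166 -0.0111 -0.9998] toolz [-0.1279  0.9917 -0.0089]
```

View pics/w2.png

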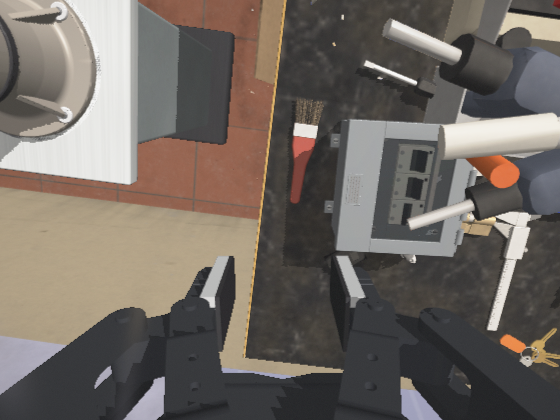

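```bash
python3 - <<'E'
from h import *
np.set_printoptions(precision=4,suppress=True)
w=np.load('w2.npy',allow_pickle=True).item()
for u in [(341,121),(335,247),(459,257),(354,189)]: print(onz(w,*u,.09))
o=np.array([.532,-.097]);th=.083;Ux=np.array([np.cos(th),np.sin(th)]);Uy=np.array([-Ux[1],Ux[0]])
s,A=st()
tgt=np.r_[o-.095*Ux,.20]; print(tgt, A.T@(tgt-s["eef_pos"]))
im=cv2.imread("pics/w2.png")[100:280,320:500]; cv2.imwrite("pics/w2z.png",cv2.resize(im,None,fx=3.3,fy=3.3,interpolation=2))
E
```

```text
[ 0.4404 -0.0207  0.09  ]
[ 0.4613 -0.1812  0.09  ]
[ 0.6264 -0.1733  0.09  ]
[ 0.4712 -0.1002  0.09  ]
t 4.25 tcp [ 0.3822 -0.0816  0.3704] F [0.4777 0.3929 0.6839] w 0.0425 q [-0.4368 -0.0806  0.5466  1.6063  0.0544  1.6152  0.238 ]
toolx [ 0.9918  0.1274 -0.0137] tooly [-0.0124 -0.0112 -0.9999] toolz [-0.1275  0.9918 -0.0096]
[ 0.4373 -0.1049  0.2   ] [ 0.0541  0.17   -0.0285]
```

View pics/w2z.png

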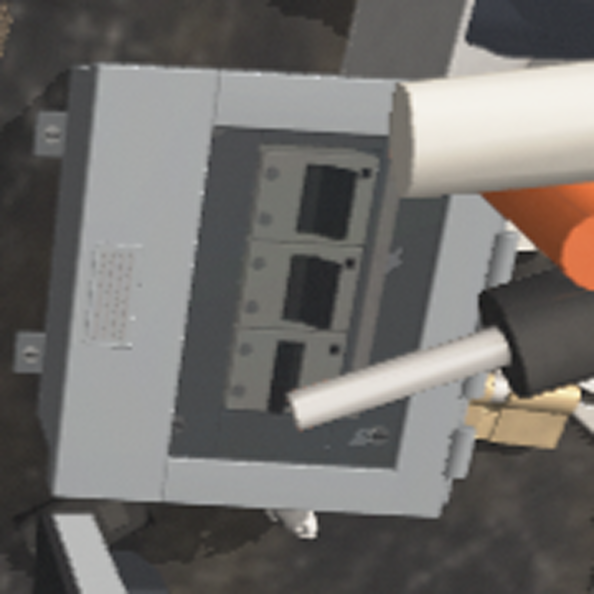

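>>> carry_out([
  [0, 0.014, 0.035, -0.007, 0.045],
  [0, 0.014, 0.04, -0.007, 0],
  [0, 0.014, 0.045, -0.007, 0],
  [0, 0.014, 0.045, -0.007, 0],
  [0, 0, 0, 0, 0],
])

```text
time_s: 4.75
eef_pos: [0.451, -0.1064, 0.2113]
tool_rot: [-0.702, 0.711, 0.036, -0.029]
ft_force: [-1.2, 0.5, 0.1]
gripper_width: 0.0428
```

```bash
python3 - <<'E'
from h import *
s,A=st()
cv2.imwrite('pics/w3.png',camera('wrist'))
im=camera('scene')[80:280,160:360]; cv2.imwrite('pics/s3.png',cv2.resize(im,None,fx=3,fy=3,interpolation=2))
E
```

```text
t 4.75 tcp [ 0.451  -0.1064  0.2113] F [-1.1641  0.4529  0.1015] w 0.0428 q [-0.3597  0.1476  0.6193  1.7976 -0.082   1.2115  0.374 ]
toolx [0.9957 0.0917 0.0093] tooly [ 0.0104 -0.0117 -0.9999] toolz [-0.0916  0.9957 -0.0126]
```

View pics/w3.png

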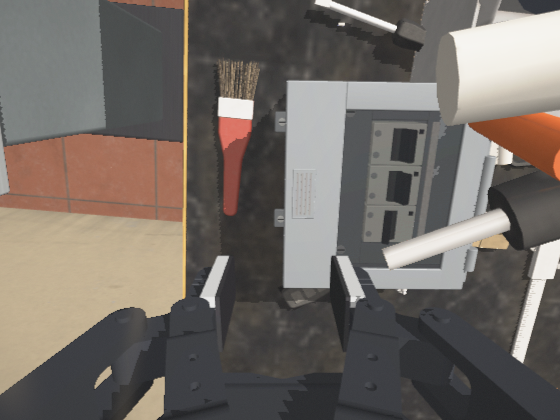

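View pics/s3.png

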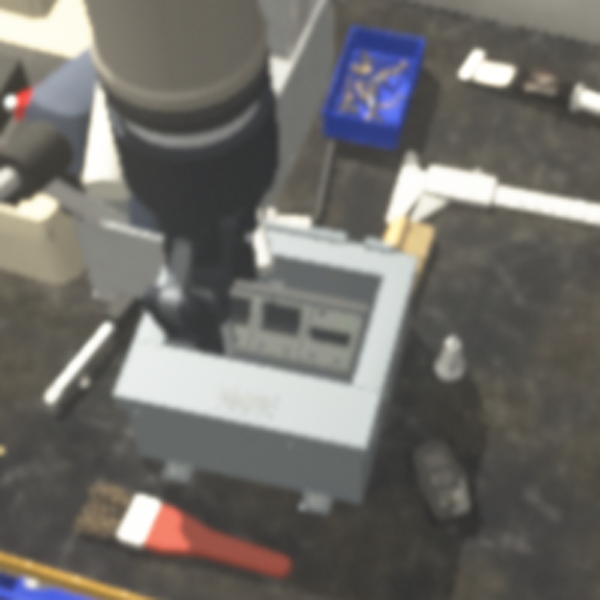

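>>> carry_out([
  [0, -0.01, 0.03, 0.001, 0],
  [0, 0, 0.03, 0, 0],
  [0, 0, 0.03, 0, 0],
  [0, 0, 0, 0, 0],
])

```text
time_s: 5.25
eef_pos: [0.4572, -0.1082, 0.1389]
tool_rot: [-0.701, 0.711, 0.052, -0.018]
ft_force: [-0.5, 0.8, 0.2]
gripper_width: 0.0432
```

```bash
python3 - <<'E'
from h import *
s,A=st()
cv2.imwrite('pics/w4.png',camera('wrist'))
E
```

```text
t 5.25 tcp [ 0.4572 -0.1082  0.1389] F [-0.5111  0.7868  0.1675] w 0.0432 q [-0.3308  0.2115  0.6102  1.9253 -0.146   0.9967  0.4402]
toolx [0.9941 0.0978 0.0473] tooly [ 0.0486 -0.0112 -0.9988] toolz [-0.0972  0.9951 -0.0159]
```

View pics/w4.png

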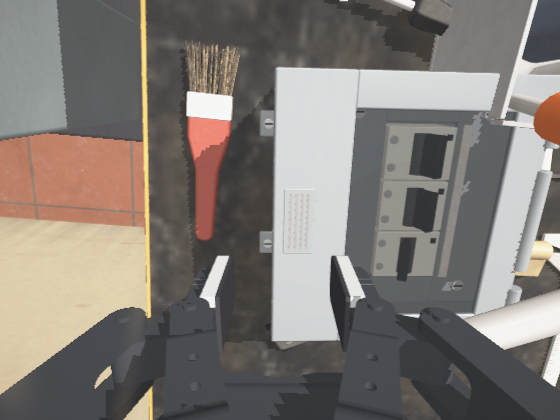

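>>> carry_out([
  [0, -0.01, 0.01, 0.002, 0],
  [0, -0.007, 0.01, 0.002, 0],
  [0, 0, 0.007, 0, 0],
  [0, 0, 0, 0, 0],
])

```text
time_s: 5.7
eef_pos: [0.4527, -0.1077, 0.1234]
tool_rot: [-0.7, 0.711, 0.062, -0.009]
ft_force: [1.1, 0.1, -0.4]
gripper_width: 0.0425
```

```bash
python3 - <<'E'
from h import *
s,A=st()
cv2.imwrite('pics/w5.png',camera('wrist'))
E
```

```text
t 5.7 tcp [ 0.4527 -0.1077  0.1234] F [ 1.1437  0.0867 -0.3645] w 0.0425 q [-0.3302  0.2015  0.6076  1.9812 -0.1539  0.9226  0.4525]
toolx [0.9921 0.1007 0.0745] tooly [ 0.0761 -0.0122 -0.997 ] toolz [-0.0995  0.9948 -0.0198]
```

View pics/w5.png

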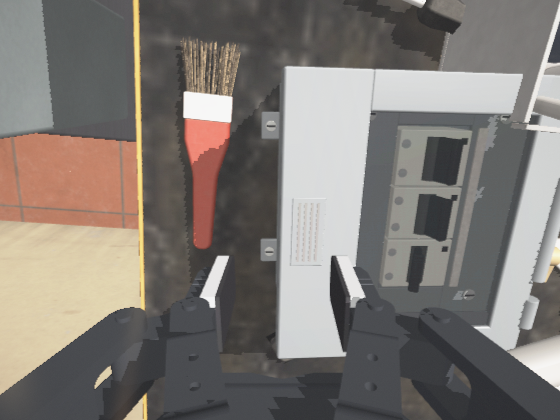

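>>> carry_out([
  [0, 0, 0, 0, 0],
])

```text
time_s: 5.85
eef_pos: [0.4539, -0.108, 0.1245]
tool_rot: [-0.7, 0.712, 0.063, -0.008]
ft_force: [0.5, 0.8, 0.2]
gripper_width: 0.0428
```

```bash
python3 - <<'E'
from h import *
s,A=st(); print(np.array(s['qd']),np.array(s['joint_torque']))
E
```

```text
t 5.85 tcp [ 0.4539 -0.108   0.1245] F [0.5272 0.7779 0.1813] w 0.0428 q [-0.3302  0.2009  0.6078  1.9788 -0.1537  0.9233  0.4523]
toolx [0.992  0.1006 0.0767] tooly [ 0.0784 -0.0126 -0.9968] toolz [-0.0994  0.9948 -0.0204]
[-0.0017 -0.008  -0.0005 -0.0182 -0.0029  0.0036 -0.0004] [  0.0067 -25.7174   2.5544 -20.2325  -0.049   -0.3845   0.001 ]
```

>>> carry_out([
  [0, -0.02, 0, 0, 0],
])

```text
time_s: 5.95
eef_pos: [0.4372, -0.1101, 0.1243]
tool_rot: [-0.699, 0.712, 0.065, -0.007]
ft_force: [-0.2, -0.1, -0.1]
gripper_width: 0.0427
```

```bash
python3 - <<'E'
from h import *
s,A=st(); print(np.array(s['qd']),np.array(s['joint_torque']))
E
```

```text
t 5.95 tcp [ 0.4372 -0.1101  0.1243] F [-0.1953 -0.1172 -0.1469] w 0.0427 q [-0.3368  0.1622  0.6139  2.0207 -0.1285  0.9078  0.4443]
toolx [0.9914 0.1026 0.0809] tooly [ 0.0828 -0.0144 -0.9965] toolz [-0.1011  0.9946 -0.0227]
[-0.0591 -0.4331  0.0945  0.5069  0.2831 -0.1121 -0.0804] [  0.0794 -21.1044   1.6685 -21.0486  -0.3891  -0.3683   0.0924]
```

>>> carry_out([
  [0, 0, 0.03, 0.004, 0],
])

```text
time_s: 6.05
eef_pos: [0.4412, -0.1082, 0.0973]
tool_rot: [-0.699, 0.712, 0.067, -0.004]
ft_force: [0.5, 0.3, -0.6]
gripper_width: 0.0427
```

```bash
python3 - <<'E'
from h import *
s,A=st(); 
cv2.imwrite('pics/w6.png',camera('wrist'))
im=camera('scene')[80:280,160:360]; cv2.imwrite('pics/s6.png',cv2.resize(im,None,fx=3,fy=3,interpolation=2))
E
```

```text
t 6.05 tcp [ 0.4412 -0.1082  0.0973] F [ 0.4563  0.3274 -0.6404] w 0.0427 q [-0.3242  0.2073  0.606   2.0533 -0.1724  0.8326  0.4773]
toolx [0.991  0.1006 0.0886] tooly [ 0.0905 -0.0146 -0.9958] toolz [-0.0989  0.9948 -0.0235]
```

View pics/w6.png

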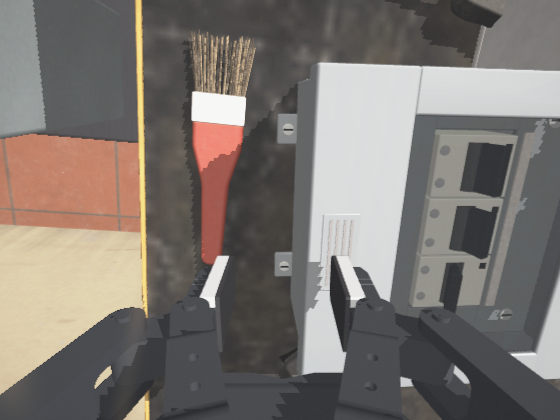

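View pics/s6.png

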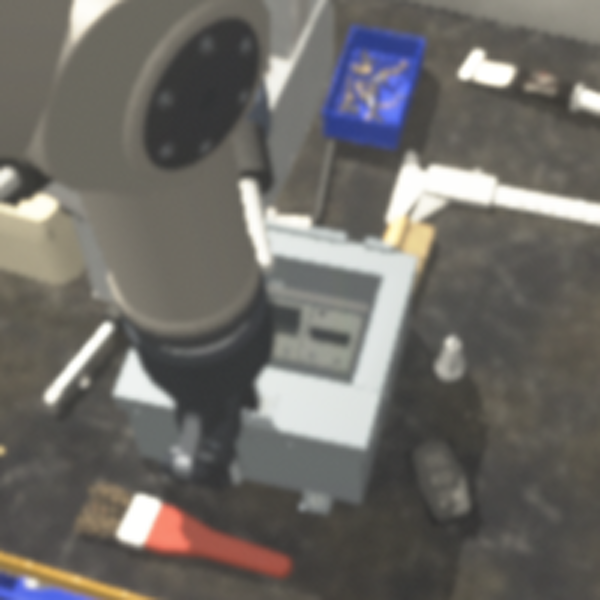

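>>> carry_out([
  [0, 0, 0.012, 0.004, 0],
])

```text
time_s: 6.25
eef_pos: [0.4399, -0.1028, 0.0818]
tool_rot: [-0.699, 0.712, 0.065, -0.007]
ft_force: [0.6, -2.8, 2.6]
gripper_width: 0.0432
```

>>> carry_out([
  [0, 0, 0.01, 0, 0],
])

```text
time_s: 6.35
eef_pos: [0.4411, -0.1023, 0.0744]
tool_rot: [-0.7, 0.711, 0.065, -0.008]
ft_force: [-38.3, 7.8, 95.3]
gripper_width: 0.0427
```

>>> carry_out([
  [0, 0, -0.02, 0, 0],
])

```text
time_s: 6.45
eef_pos: [0.4395, -0.1018, 0.0946]
tool_rot: [-0.7, 0.711, 0.064, -0.008]
ft_force: [1.2, -0.1, 0.6]
gripper_width: 0.0427
```

>>> carry_out([
  [0, -0.03, -0.03, 0, 0],
  [0, -0.04, -0.02, 0, 0],
])

```text
time_s: 6.65
eef_pos: [0.3713, -0.1091, 0.1421]
tool_rot: [-0.698, 0.713, 0.067, -0.008]
ft_force: [0.6, 0.9, 0.8]
gripper_width: 0.0427
```

```bash
python3 - <<'E'
from h import *
s,A=st(); 
cv2.imwrite('pics/w7.png',camera('wrist'))
im=camera('scene')[80:280,160:360]; cv2.imwrite('pics/s7.png',cv2.resize(im,None,fx=3,fy=3,interpolation=2))
E
```

```text
t 6.65 tcp [ 0.3713 -0.1091  0.1421] F [0.633  0.8552 0.8316] w 0.0427 q [-0.3907 -0.0283  0.6333  2.1399  0.0149  0.938   0.3406]
toolx [0.9909 0.1062 0.0828] tooly [ 0.085  -0.0162 -0.9962] toolz [-0.1045  0.9942 -0.0251]
```

View pics/w7.png

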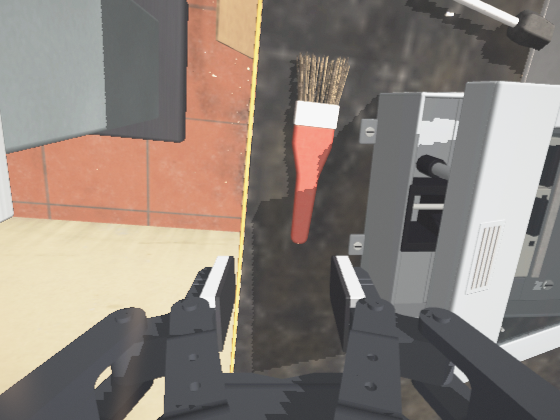

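View pics/s7.png

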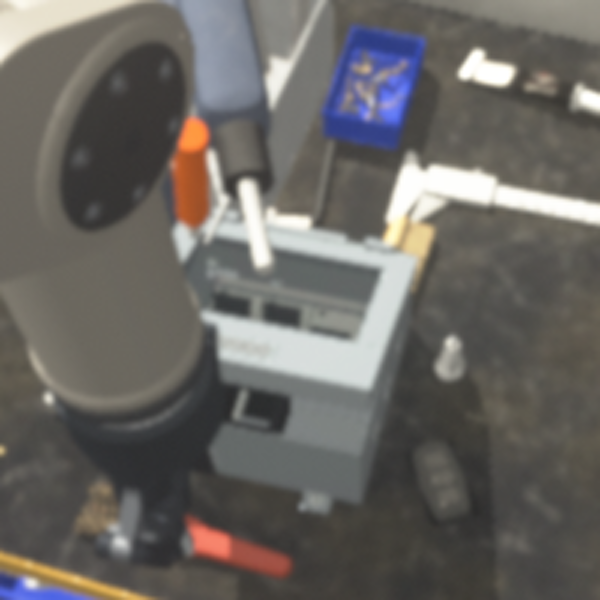

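>>> carry_out([
  [-1, 0, -0.03, 0, -0.149],
  [-1, 0, -0.02, 0, -0.149],
  [-1, 0, 0, 0, -0.149],
  [-1, 0, 0, 0, -0.149],
  [-1, 0, 0, 0, -0.149],
])

```text
time_s: 7.25
eef_pos: [0.3658, -0.1067, 0.1949]
tool_rot: [-0.627, 0.658, 0.322, -0.266]
ft_force: [-0.1, -0.8, 0.7]
gripper_width: 0.0858
```

>>> carry_out([
  [-1, 0, 0, 0, -0.149],
  [-1, 0, 0, 0, -0.149],
  [-1, 0, 0, 0, -0.149],
  [-1, 0, 0, 0, -0.149],
  [-1, 0, 0, 0, -0.149],
])

```text
time_s: 7.75
eef_pos: [0.3693, -0.1054, 0.1945]
tool_rot: [-0.465, 0.515, 0.529, -0.489]
ft_force: [-0.5, 0.2, -0.2]
gripper_width: 0.0854
```

```bash
python3 - <<'E'
from h import *
s,A=st(); 
cv2.imwrite('pics/w8.png',camera('wrist')); np.save('w8.npy',get_calibration('wrist'),allow_pickle=True)
im=camera('scene')[50:280,130:360]; cv2.imwrite('pics/s8.png',cv2.resize(im,None,fx=2.6,fy=2.6,interpolation=2))
im=camera('top')[60:290,100:330]; cv2.imwrite('pics/t8.png',cv2.resize(im,None,fx=2.6,fy=2.6,interpolation=2))
E
```

```text
t 7.75 tcp [ 0.3693 -0.1054  0.1945] F [-0.4899  0.1826 -0.1998] w 0.0854 q [-0.5559 -0.1324  0.7391  2.0655  0.0919  1.0848  1.7521]
toolx [-0.0372  0.9992 -0.0122] tooly [ 0.0906 -0.0088 -0.9959] toolz [-0.9952 -0.0382 -0.0902]
```

View pics/w8.png

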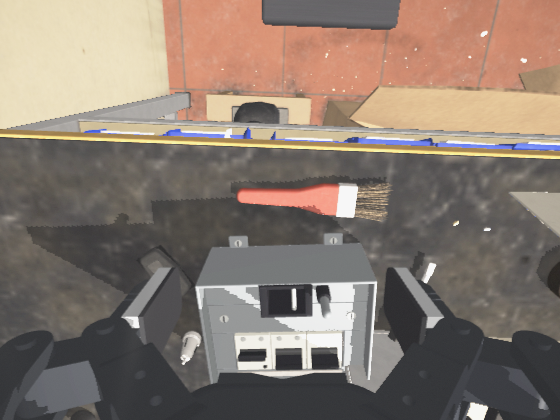

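View pics/s8.png

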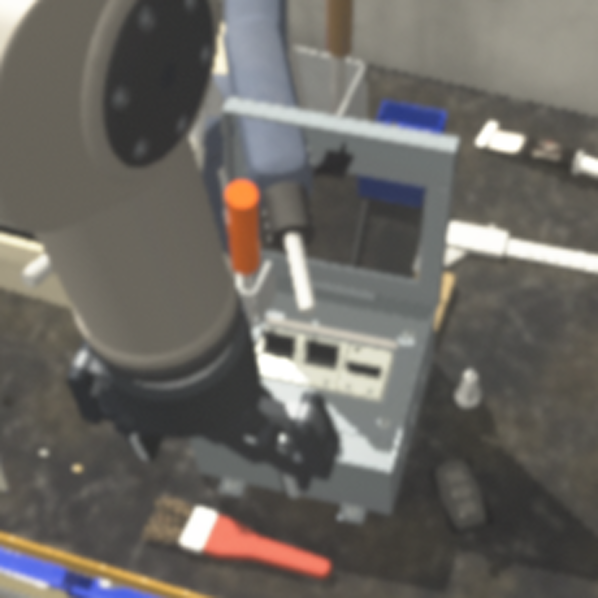

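View pics/t8.png

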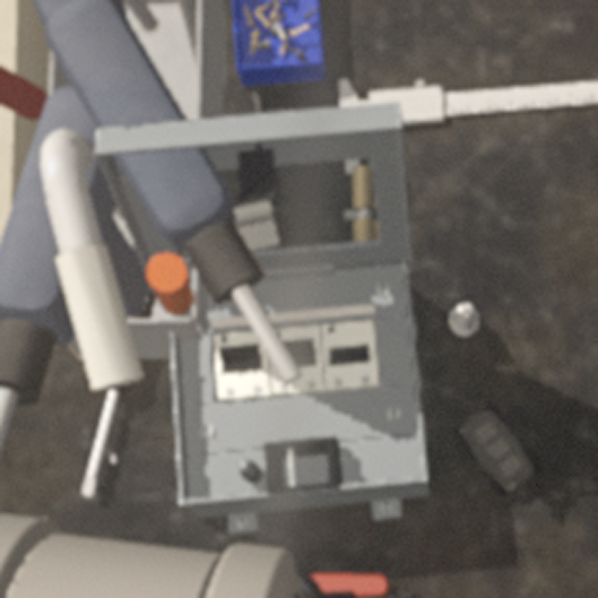

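```bash
cat >> h.py <<'E'
o=np.array([.534,-.097]);th=.083
def bw(x,y,z,o=o,th=th):
    c,s_=np.cos(th),np.sin(th); return np.array([o[0]+(c*x-s_*y)/1000,o[1]+(s_*x+c*y)/1000,z/1000])
E
python3 - <<'E'
from h import *
np.set_printoptions(precision=4,suppress=True)
s,t=[get_calibration(n) for n in("scene","top")]; w=np.load('w8.npy',allow_pickle=True).item()
a=bw(7,-36,72); print(a)
for c,n in((s,'s'),(t,'t'),(w,'w')): print(n,proj(c,a))
print(tri(s,(270.4,191.9),t,(234.2,196.2)))
print(onz(t,234.2,196.2,.07),onz(w,252,354,.07))
im=cv2.imread("pics/w8.png")[220:400,180:400]; cv2.imwrite("pics/w8z.png",cv2.resize(im,None,fx=3.3,fy=3.3,interpolation=2))
E
```

```text
[ 0.544  -0.1323  0.072 ]
s [np.float64(269.2947576001699), np.float64(191.2813542762223), np.float64(0.8830245545204105)]
t [np.float64(234.39598695422802), np.float64(197.72233680625845), np.float64(0.8703064165572366)]
w [np.float64(247.57787136569203), np.float64(356.4971123115431), np.float64(0.3368040198304854)]
(array([ 0.5496, -0.1319,  0.0613]), np.float64(0.0013782031807743444))
[ 0.5471 -0.1318  0.07  ] [ 0.5426 -0.1282  0.07  ]
```

View pics/w8z.png

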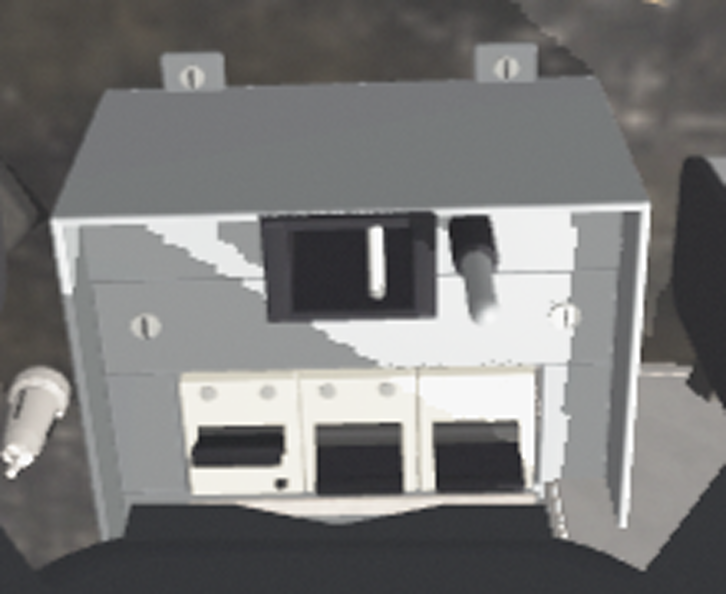

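```bash
cat >> h.py <<'E'
def go(F,off=(.048,-.013,0)):
    s,A=st(); f=np.array(s["eef_pos"])+A@np.array(off); print("finger now",f,"want",F,"tool d",A.T@(F-f)); return s,A
E
python3 - <<'E'
from h import *
go(bw(-16,-38,100)); t=get_calibration("top"); print("collet",onz(t,278.6,183,.02),"fob",onz(t,291,232,.0))
E
```

```text
t 7.9 tcp [ 0.3692 -0.1054  0.1945] F [ 0.192  -0.4139 -0.515 ] w 0.0855 q [-0.5555 -0.1328  0.7386  2.0657  0.0922  1.085   1.743 ]
toolx [-0.0283  0.9995 -0.0114] tooly [ 0.0905 -0.0088 -0.9959] toolz [-0.9955 -0.0292 -0.0902]
finger now [ 0.3666 -0.0573  0.2069] want [ 0.5212 -0.1362  0.1   ] tool d [-0.082   0.1211 -0.1419]
collet [ 0.5828 -0.2096  0.02  ] fob [ 0.495  -0.2307  0.    ]
```

>>> carry_out([
  [-1, -0.03, 0.01, -0.036, -0.055],
  [-1, -0.02, 0.03, -0.034, 0],
  [-1, -0.018, 0.035, -0.03, 0],
  [-1, -0.015, 0.035, -0.03, 0],
])

```text
time_s: 8.3
eef_pos: [0.5182, -0.1741, 0.1015]
tool_rot: [-0.452, 0.506, 0.545, -0.493]
ft_force: [-0.2, 0.4, 1.7]
gripper_width: 0.085
```

```bash
python3 - <<'E'
from h import *
go(bw(-16,-38,64)); 
cv2.imwrite('pics/w9.png',camera('wrist')); np.save('w9.npy',get_calibration('wrist'),allow_pickle=True)
im=camera('scene')[50:280,130:360]; cv2.imwrite('pics/s9.png',cv2.resize(im,None,fx=2.6,fy=2.6,interpolation=2))
E
```

```text
t 8.3 tcp [ 0.5182 -0.1741  0.1015] F [-0.2399  0.4026  1.7433] w 0.085 q [-0.319   0.4444  0.837   1.8305 -0.4634  0.9541  2.3638]
toolx [-0.0791  0.9968 -0.0066] tooly [ 0.1069  0.0019 -0.9943] toolz [-0.9911 -0.0794 -0.1067]
finger now [ 0.513  -0.1262  0.1141] want [ 0.5212 -0.1362  0.064 ] tool d [-0.0103  0.0506 -0.002 ]
```

View pics/w9.png

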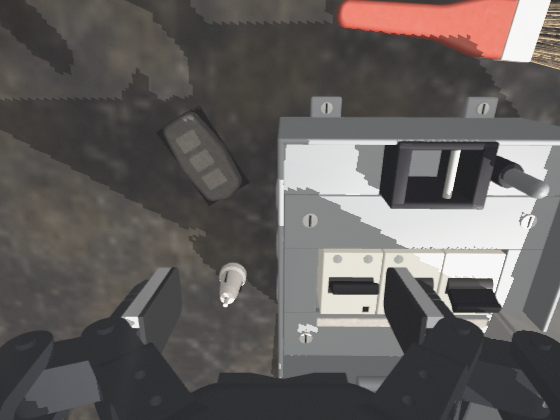

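View pics/s9.png

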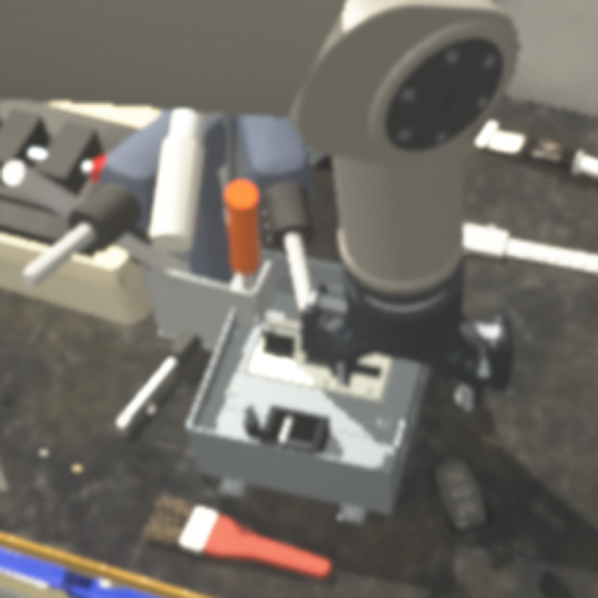

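>>> carry_out([
  [-1, -0.009, 0.025, 0, 0],
  [-1, 0, 0.026, 0, 0],
])

```text
time_s: 8.6
eef_pos: [0.5237, -0.1845, 0.0423]
tool_rot: [-0.455, 0.505, 0.539, -0.497]
ft_force: [-4.4, -6.8, 53.5]
gripper_width: 0.0853
```

```bash
python3 - <<'E'
from h import *
go(bw(-16,-38,64),(.045,-.013,0)); 
cv2.imwrite('pics/w10.png',camera('wrist')); np.save('w10.npy',get_calibration('wrist'),allow_pickle=True)
im=camera('scene')[50:280,130:360]; cv2.imwrite('pics/s10.png',cv2.resize(im,None,fx=2.6,fy=2.6,interpolation=2))
E
```

```text
t 8.6 tcp [ 0.5237 -0.1845  0.0423] F [-4.3729 -6.779  53.4934] w 0.0853 q [-0.2464  0.5484  0.773   1.8508 -0.5471  0.8644  2.436 ]
toolx [-0.0755  0.9971 -0.0116] tooly [ 0.0922 -0.0046 -0.9957] toolz [-0.9929 -0.0763 -0.0915]
finger now [ 0.5191 -0.1395  0.0548] want [ 0.5212 -0.1362  0.064 ] tool d [ 0.0031 -0.009  -0.0032]
```

View pics/w10.png

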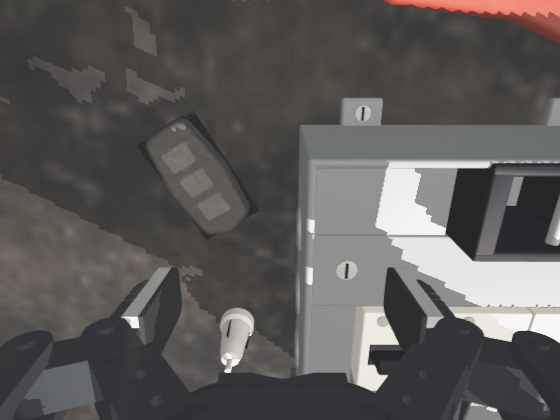

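View pics/s10.png

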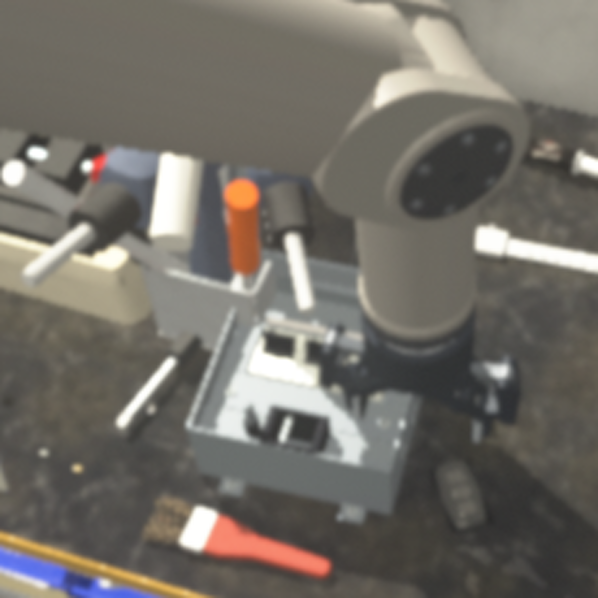

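>>> carry_out([
  [-1, 0.002, -0.01, 0, 0],
])

```text
time_s: 8.8
eef_pos: [0.522, -0.1821, 0.0532]
tool_rot: [-0.457, 0.505, 0.539, -0.496]
ft_force: [0.2, 0.1, 0.2]
gripper_width: 0.0856
```

```bash
python3 - <<'E'
from h import *
go(bw(-16,-38,64),(.045,-.013,0)); 
w=get_calibration('wrist'); cv2.imwrite('pics/w11.png',camera('wrist'))
for p in [(7,-36,72),(7,-49,72),(7,-23,72)]: print(proj(w,bw(*p))[:2])
E
```

```text
t 8.8 tcp [ 0.522  -0.1821  0.0532] F [0.1549 0.1404 0.2487] w 0.0856 q [-0.2607  0.5301  0.7864  1.8471 -0.5302  0.8845  2.4173]
toolx [-0.0723  0.9973 -0.0095] tooly [ 0.0913 -0.0029 -0.9958] toolz [-0.9932 -0.0728 -0.0909]
finger now [ 0.5176 -0.1372  0.0657] want [ 0.5212 -0.1362  0.064 ] tool d [ 0.0008  0.0021 -0.0035]
[np.float64(390.2814775135324), np.float64(345.8019074028374)]
[np.float64(360.19204621515985), np.float64(345.8276842973958)]
[np.float64(420.4377473410794), np.float64(345.7760732493134)]
```

View pics/w11.png

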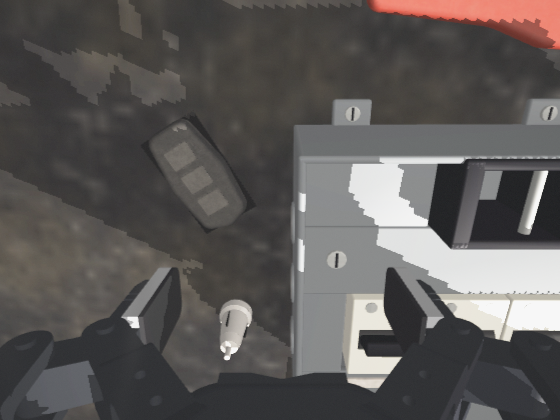

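>>> carry_out([
  [-1, 0, 0.001, -0.014, 0],
  [-1, 0, 0.001, -0.008, 0],
])

```text
time_s: 9.05
eef_pos: [0.5457, -0.181, 0.0593]
tool_rot: [-0.455, 0.508, 0.54, -0.493]
ft_force: [-1.8, 0.7, 8.6]
gripper_width: 0.0854
```

```bash
python3 - <<'E'
from h import *
go(bw(8,-38,65),(.045,-.013,0)); 
E
```

```text
t 9.05 tcp [ 0.5457 -0.181   0.0593] F [-1.764   0.7242  8.6098] w 0.0854 q [-0.2571  0.5567  0.7816  1.7885 -0.5409  0.914   2.3969]
toolx [-0.0696  0.9975 -0.0092] tooly [ 0.0987 -0.0023 -0.9951] toolz [-0.9927 -0.0702 -0.0983]
finger now [ 0.5413 -0.136   0.0718] want [ 0.5451 -0.1342  0.065 ] tool d [ 0.0016  0.0071 -0.0033]
```

```bash
python3 - <<'E'
from h import *
cv2.imwrite('pics/w12.png',camera('wrist'))
im=camera('scene')[140:220,220:330]; cv2.imwrite('pics/s12.png',cv2.resize(im,None,fx=6,fy=6,interpolation=2))
im=camera('top')[150:250,160:280]; cv2.imwrite('pics/t12.png',cv2.resize(im,None,fx=5,fy=5,interpolation=2))
E
```

```text
(no output)
```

View pics/w12.png

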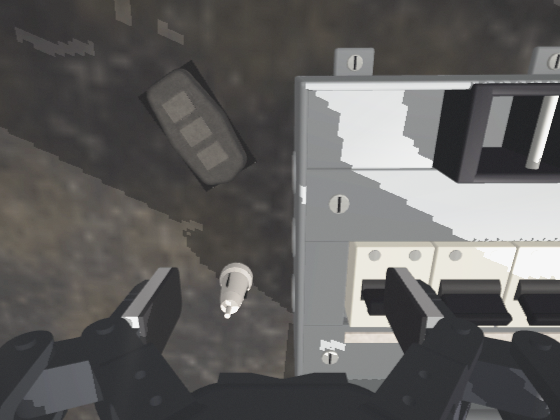

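View pics/s12.png

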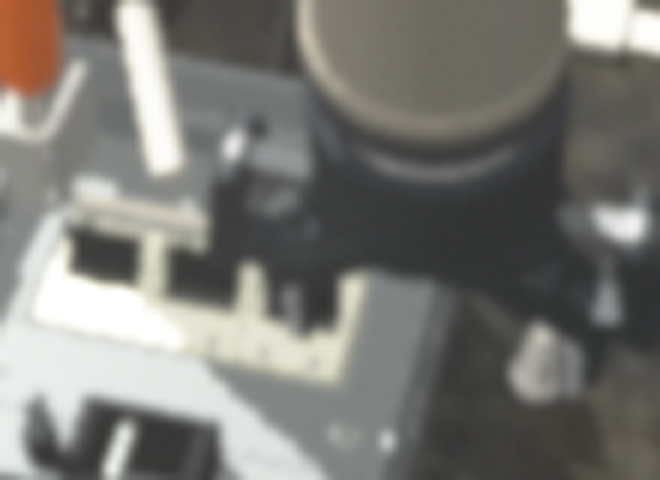

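>>> carry_out([
  [-1, 0, -0.008, 0.02, 0],
  [-1, 0.002, 0.009, 0.012, 0],
])

```text
time_s: 9.4
eef_pos: [0.5151, -0.1809, 0.0556]
tool_rot: [-0.454, 0.508, 0.541, -0.493]
ft_force: [1.7, 0.5, 0.0]
gripper_width: 0.0855
```

```bash
python3 - <<'E'
from h import *
go(bw(-16,-38,61),(.045,-.013,0)); 
w=get_calibration('wrist'); cv2.imwrite('pics/w13.png',camera('wrist'))
E
```

```text
t 9.4 tcp [ 0.5151 -0.1809  0.0556] F [1.7279 0.4514 0.0119] w 0.0855 q [-0.2708  0.5079  0.794   1.8746 -0.5279  0.8664  2.4229]
toolx [-0.0716  0.9974 -0.0114] tooly [ 0.1022 -0.004  -0.9948] toolz [-0.9922 -0.0724 -0.1016]
finger now [ 0.5106 -0.136   0.068 ] want [ 0.5212 -0.1362  0.061 ] tool d [-0.0009  0.008  -0.0098]
```

View pics/w13.png

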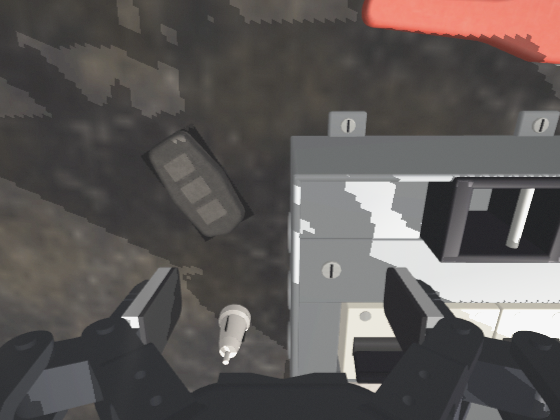

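>>> carry_out([
  [-1, 0, -0.03, 0.03, 0],
  [-1, 0, -0.02, 0.035, 0],
])

```text
time_s: 9.65
eef_pos: [0.4416, -0.1811, 0.0933]
tool_rot: [-0.457, 0.503, 0.539, -0.498]
ft_force: [1.5, -0.7, 0.7]
gripper_width: 0.0851
```

```bash
python3 - <<'E'
from h import *
st()
cv2.imwrite('pics/w14.png',camera('wrist')[200:420,220:500])
im=camera('scene')[140:240,200:330]; cv2.imwrite('pics/s14.png',cv2.resize(im,None,fx=5,fy=5,interpolation=2))
im=camera('top')[150:250,160:280]; cv2.imwrite('pics/t14.png',cv2.resize(im,None,fx=5,fy=5,interpolation=2))
E
```

```text
t 9.65 tcp [ 0.4416 -0.1811  0.0933] F [ 1.4787 -0.7232  0.6554] w 0.0851 q [-0.3585  0.3293  0.8954  1.9991 -0.3846  0.889   2.386 ]
toolx [-0.0771  0.997  -0.0082] tooly [ 0.0871 -0.0015 -0.9962] toolz [-0.9932 -0.0775 -0.0867]
```

View pics/w14.png

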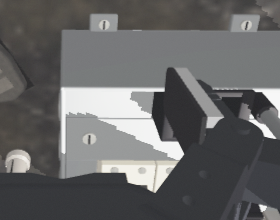

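View pics/s14.png

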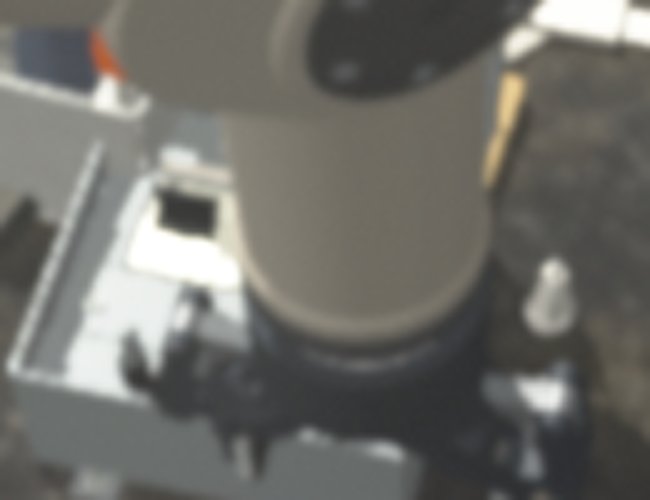

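View pics/t14.png

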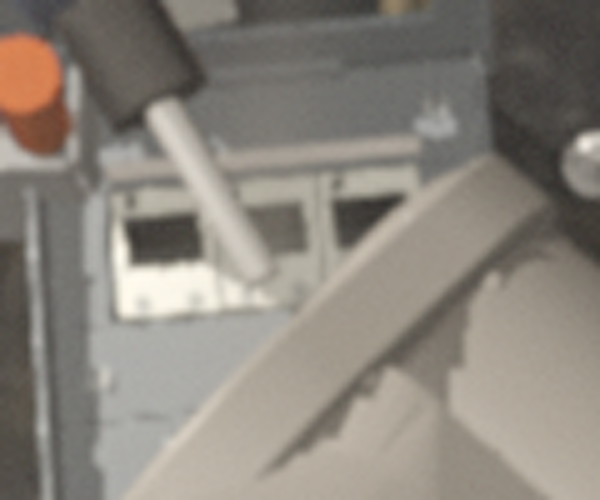

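>>> carry_out([
  [-1, 0, -0.03, 0.035, 0],
  [-1, 0, -0.03, 0.03, 0],
])

```text
time_s: 10.0
eef_pos: [0.3711, -0.1838, 0.1437]
tool_rot: [-0.459, 0.5, 0.535, -0.503]
ft_force: [-0.4, 1.2, 2.3]
gripper_width: 0.0851
```

```bash
python3 - <<'E'
from h import *
st()
cv2.imwrite('pics/w15.png',camera('wrist'))
im=camera('scene')[140:240,200:330]; cv2.imwrite('pics/s15.png',cv2.resize(im,None,fx=5,fy=5,interpolation=2))
im=camera('top')[150:250,160:280]; cv2.imwrite('pics/t15.png',cv2.resize(im,None,fx=5,fy=5,interpolation=2))
E
```

```text
t 10.0 tcp [ 0.3711 -0.1838  0.1437] F [-0.4294  1.2326  2.3202] w 0.0851 q [-0.5126  0.0713  1.0141  2.0724 -0.1104  0.9666  2.209 ]
toolx [-0.0796  0.9968 -0.0115] tooly [ 0.0738 -0.0057 -0.9973] toolz [-0.9941 -0.0802 -0.0731]
```

View pics/w15.png

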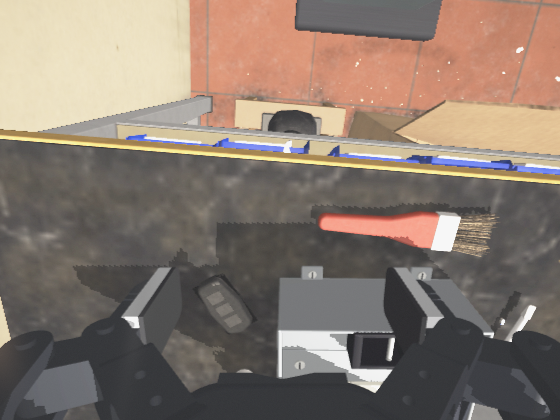

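View pics/t15.png

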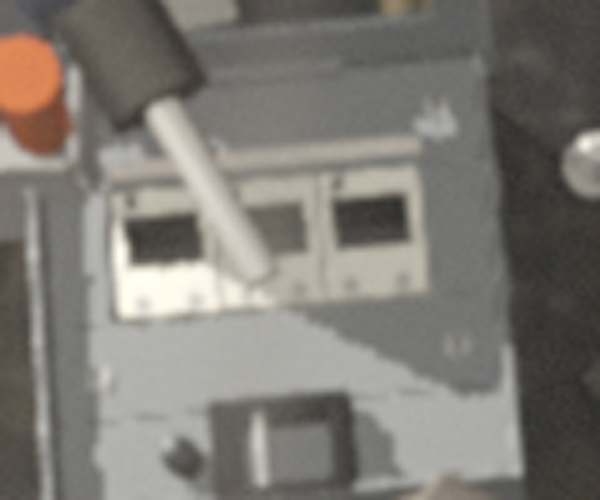

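```bash
python3 - <<'E'
from h import *
go(bw(140,-60,310),(.045,-.013,0)); print(bw(140,-60,210))
E
```

```text
t 10.15 tcp [ 0.3737 -0.1832  0.146 ] F [ 1.2662 -0.6426 -0.2163] w 0.0852 q [-0.5124  0.064   1.0148  2.0712 -0.1156  0.9643  2.2131]
toolx [-0.08    0.9968 -0.0072] tooly [ 0.0853 -0.0003 -0.9964] toolz [-0.9931 -0.0803 -0.085 ]
finger now [ 0.369  -0.1383  0.1586] want [ 0.6785 -0.1452  0.31  ] tool d [-0.0327 -0.1244 -0.3197]
[ 0.6785 -0.1452  0.21  ]
```

>>> carry_out([
  [-1, -0.01, -0.045, -0.015, 0],
  [-1, -0.01, -0.045, -0.015, 0],
  [-1, -0.01, -0.042, -0.02, 0],
  [-1, 0, -0.01, -0.045, 0],
])

```text
time_s: 10.55
eef_pos: [0.4545, -0.2001, 0.2921]
tool_rot: [-0.463, 0.494, 0.54, -0.5]
ft_force: [0.0, -0.7, 2.4]
gripper_width: 0.0853
```

```bash
python3 - <<'E'
from h import *
go(bw(140,-60,310),(.045,-.013,0))
E
```

```text
t 10.55 tcp [ 0.4545 -0.2001  0.2921] F [ 0.0058 -0.6919  2.432 ] w 0.0853 q [-0.4746  0.189   1.0485  1.6186 -0.215   1.3779  2.2508]
toolx [-0.0823  0.9966  0.0059] tooly [ 0.0705  0.0117 -0.9974] toolz [-0.9941 -0.0817 -0.0712]
finger now [ 0.4499 -0.1555  0.3053] want [ 0.6785 -0.1452  0.31  ] tool d [-0.0086  0.0115 -0.2285]
```

>>> carry_out([
  [-1, -0.002, 0.001, -0.045, 0],
  [-1, -0.002, 0.002, -0.045, 0],
  [-1, -0.002, 0.002, -0.045, 0],
  [-1, -0.002, 0.002, -0.045, 0],
])

```text
time_s: 10.95
eef_pos: [0.6513, -0.1857, 0.2941]
tool_rot: [-0.459, 0.49, 0.545, -0.502]
ft_force: [1.4, -1.1, 2.2]
gripper_width: 0.0853
```

```bash
python3 - <<'E'
from h import *
go(bw(140,-60,300),(.045,-.013,0))
im=camera('scene')[0:280,100:380]; cv2.imwrite('pics/s16.png',cv2.resize(im,None,fx=2.1,fy=2.1,interpolation=2))
cv2.imwrite('pics/t16.png',camera('top'))
E
```

```text
t 10.95 tcp [ 0.6513 -0.1857  0.2941] F [ 1.368  -1.0703  2.224 ] w 0.0853 q [-0.1979  0.6334  0.9225  1.0823 -0.5459  1.5807  2.251 ]
toolx [-0.0974  0.9952  0.0083] tooly [ 0.0734  0.0155 -0.9972] toolz [-0.9925 -0.0965 -0.0746]
finger now [ 0.6459 -0.1411  0.3074] want [ 0.6785 -0.1452  0.3   ] tool d [-0.0073  0.0097 -0.0314]
```

View pics/s16.png

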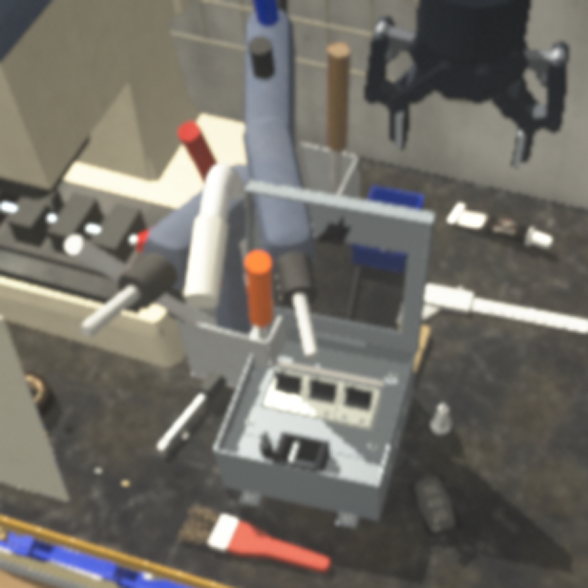

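View pics/t16.png

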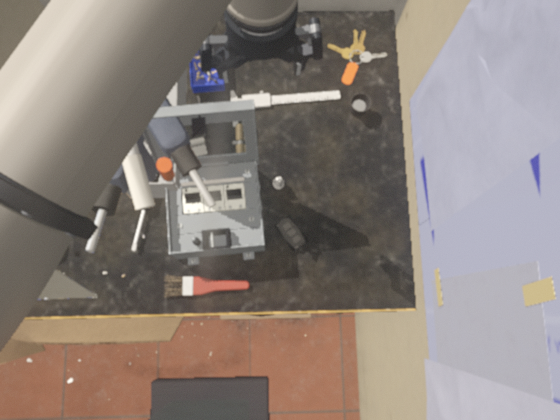

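>>> carry_out([
  [-1, -0.007, 0.008, -0.038, 0],
  [-1, 0, 0.03, 0.001, 0],
  [-1, 0, 0.035, 0.003, 0],
])

```text
time_s: 11.35
eef_pos: [0.7016, -0.1841, 0.2067]
tool_rot: [-0.458, 0.485, 0.545, -0.508]
ft_force: [0.3, -0.4, 0.9]
gripper_width: 0.0853
```

```bash
python3 - <<'E'
from h import *
go(bw(140,-60,212),(.045,-.013,0))
im=camera('scene')[0:280,100:380]; cv2.imwrite('pics/s17.png',cv2.resize(im,None,fx=2.1,fy=2.1,interpolation=2))
cv2.imwrite('pics/w17.png',camera('wrist'))
E
```

```text
t 11.35 tcp [ 0.7016 -0.1841  0.2067] F [ 0.2774 -0.4212  0.9176] w 0.0853 q [-0.1628  0.7728  0.8743  1.0641 -0.6119  1.4808  2.2589]
toolx [-0.1118  0.9937  0.0066] tooly [ 0.0634  0.0137 -0.9979] toolz [-0.9917 -0.1111 -0.0645]
finger now [ 0.6958 -0.1396  0.2199] want [ 0.6785 -0.1452  0.212 ] tool d [-0.0037  0.0068  0.0183]
```

View pics/s17.png

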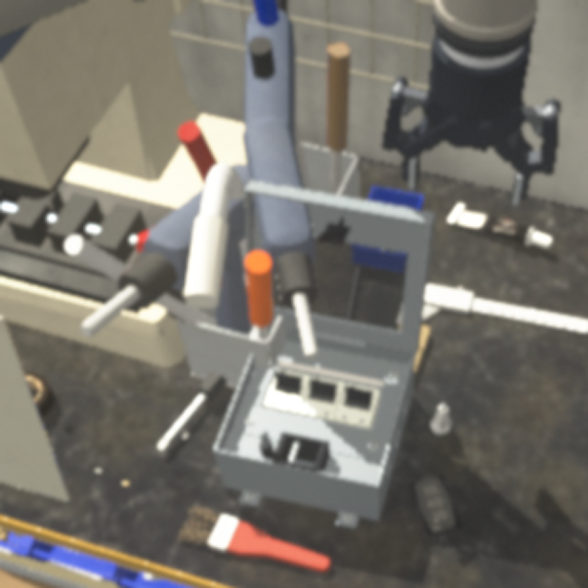

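View pics/w17.png

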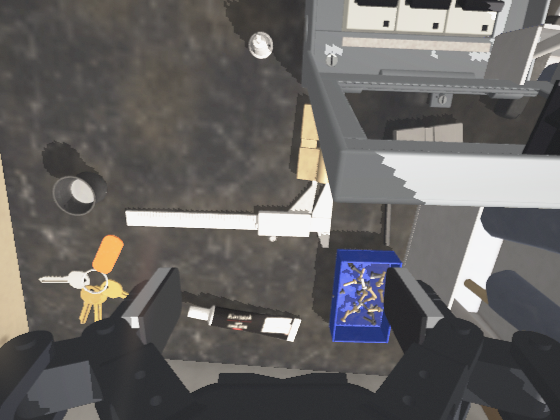

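>>> carry_out([
  [-1, -0.003, 0.014, 0.012, 0],
  [-1, 0, 0, 0.018, 0],
])

```text
time_s: 11.65
eef_pos: [0.6715, -0.1829, 0.1822]
tool_rot: [-0.462, 0.477, 0.546, -0.51]
ft_force: [-0.6, -0.0, 0.6]
gripper_width: 0.0854
```

```bash
cat >> h.py <<'E'
def fb(off=(.045,-.013,0)):
    s=state();A=Rt(s); f=np.array(s["eef_pos"])+A@np.array(off); d=f[:2]-o; c,q=np.cos(th),np.sin(th)
    np.set_printoptions(precision=4,suppress=True)
    B=A.T@np.array([[c,-q,0],[q,c,0],[0,0,1]])
    print("t",s["time_s"],"finger box",np.round([1000*(c*d[0]+q*d[1]),1000*(-q*d[0]+c*d[1]),1000*f[2]],1),"F",np.round(s["ft_force"],1)); print("tool comps of box x,y,z:",B[:,0],B[:,1],B[:,2])
E
python3 - <<'E'
from h import *
fb()
im=camera('scene')[0:280,100:380]; cv2.imwrite('pics/s18.png',cv2.resize(im,None,fx=2.1,fy=2.1,interpolation=2))
E
```

```text
t 11.65 finger box [127.7 -52.3 196. ] F [-0.6 -0.   0.6]
tool comps of box x,y,z: [-0.0346  0.0518 -0.9981] [ 0.9992  0.0203 -0.0336] [ 0.0185 -0.9985 -0.0525]
```

View pics/s18.png

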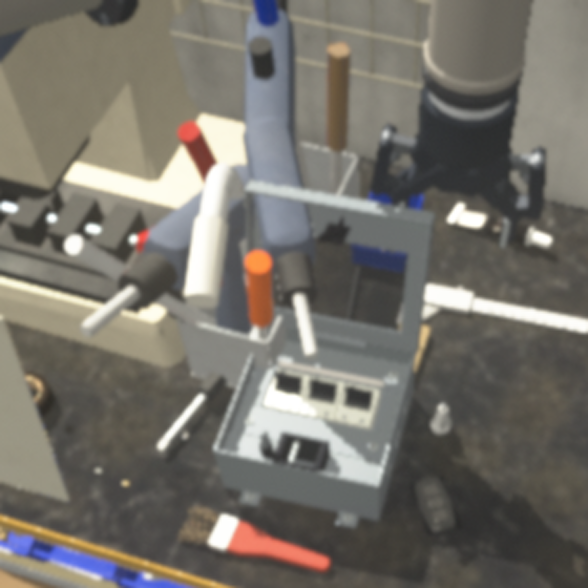

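>>> carry_out([
  [-1, -0.004, -0.012, 0.018, 0],
])

```text
time_s: 11.8
eef_pos: [0.6526, -0.1878, 0.1945]
tool_rot: [-0.463, 0.476, 0.547, -0.509]
ft_force: [1.2, 1.8, -0.4]
gripper_width: 0.0853
```

```bash
python3 - <<'E'
from h import *
fb()
E
```

```text
t 11.8 finger box [108.4 -55.6 208.4] F [ 1.2  1.8 -0.4]
tool comps of box x,y,z: [-0.0355  0.0523 -0.998 ] [ 0.9991  0.0228 -0.0344] [ 0.021  -0.9984 -0.0531]
```

>>> carry_out([
  [-1, -0.004, -0.003, 0.02, 0],
  [-1, 0, -0.003, 0.02, 0],
])

```text
time_s: 12.0
eef_pos: [0.6157, -0.1966, 0.2023]
tool_rot: [-0.46, 0.478, 0.55, -0.508]
ft_force: [0.8, 0.3, 0.1]
gripper_width: 0.0855
```

```bash
python3 - <<'E'
from h import *
fb()
im=camera('scene')[0:280,100:380]; cv2.imwrite('pics/s19.png',cv2.resize(im,None,fx=2.1,fy=2.1,interpolation=2))
cv2.imwrite('pics/w19.png',camera('wrist'))
E
```

```text
t 12.0 finger box [ 70.7 -61.3 216.1] F [0.8 0.3 0.1]
tool comps of box x,y,z: [-0.0376  0.0606 -0.9975] [ 0.9991  0.0218 -0.0364] [ 0.0196 -0.9979 -0.0614]
```

View pics/s19.png

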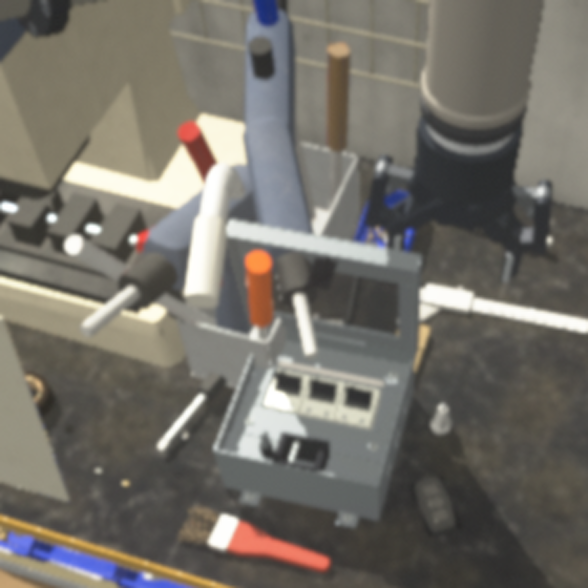

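View pics/w19.png

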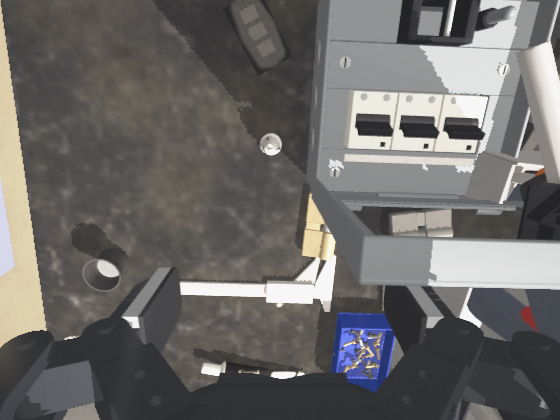

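>>> carry_out([
  [-1, 0.001, 0.009, 0.034, 0],
])

```text
time_s: 12.2
eef_pos: [0.5874, -0.199, 0.1951]
tool_rot: [-0.456, 0.481, 0.552, -0.507]
ft_force: [1.5, 2.0, 0.4]
gripper_width: 0.0854
```

```bash
python3 - <<'E'
from h import *
fb()
E
```

```text
t 12.2 finger box [ 42.  -61.4 208.8] F [1.5 2.  0.4]
tool comps of box x,y,z: [-0.0404  0.0708 -0.9967] [ 0.9991  0.0191 -0.0391] [ 0.0163 -0.9973 -0.0716]
```

>>> carry_out([
  [-1, 0.001, 0.017, 0.035, 0],
])

```text
time_s: 12.3
eef_pos: [0.5568, -0.2027, 0.1783]
tool_rot: [-0.452, 0.483, 0.554, -0.506]
ft_force: [0.9, -0.9, 2.0]
gripper_width: 0.0856
```

```bash
python3 - <<'E'
from h import *
fb()
im=camera('scene')[0:280,100:380]; cv2.imwrite('pics/s20.png',cv2.resize(im,None,fx=2.1,fy=2.1,interpolation=2))
E
```

```text
t 12.3 finger box [ 11.  -62.5 191.8] F [ 0.9 -0.9  2. ]
tool comps of box x,y,z: [-0.042   0.0782 -0.9961] [ 0.999   0.0159 -0.0409] [ 0.0127 -0.9968 -0.0788]
```

View pics/s20.png

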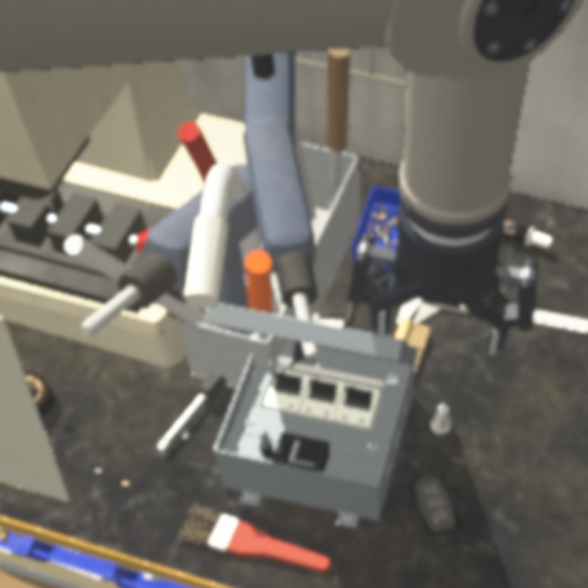

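>>> carry_out([
  [-1, 0.001, 0.023, 0.03, 0],
])

```text
time_s: 12.45
eef_pos: [0.5234, -0.2038, 0.1504]
tool_rot: [-0.456, 0.482, 0.553, -0.504]
ft_force: [3.8, -0.3, 0.1]
gripper_width: 0.0852
```

```bash
python3 - <<'E'
from h import *
fb()
E
```

```text
t 12.45 finger box [-22.1 -60.9 164.2] F [ 3.8 -0.3  0.1]
tool comps of box x,y,z: [-0.0369  0.0744 -0.9965] [ 0.9991  0.0215 -0.0354] [ 0.0188 -0.997  -0.0752]
```

>>> carry_out([
  [-1, 0, 0.025, 0.02, 0],
])

```text
time_s: 12.55
eef_pos: [0.5056, -0.2057, 0.1247]
tool_rot: [-0.456, 0.483, 0.553, -0.503]
ft_force: [0.5, 1.1, 0.9]
gripper_width: 0.0853
```

```bash
python3 - <<'E'
from h import *
fb()
im=camera('scene')[80:280,160:360]; cv2.imwrite('pics/s21.png',cv2.resize(im,None,fx=3,fy=3,interpolation=2))
E
```

```text
t 12.55 finger box [-39.9 -61.3 138.5] F [0.5 1.1 0.9]
tool comps of box x,y,z: [-0.0356  0.0772 -0.9964] [ 0.9992  0.0219 -0.034 ] [ 0.0192 -0.9968 -0.0779]
```

View pics/s21.png

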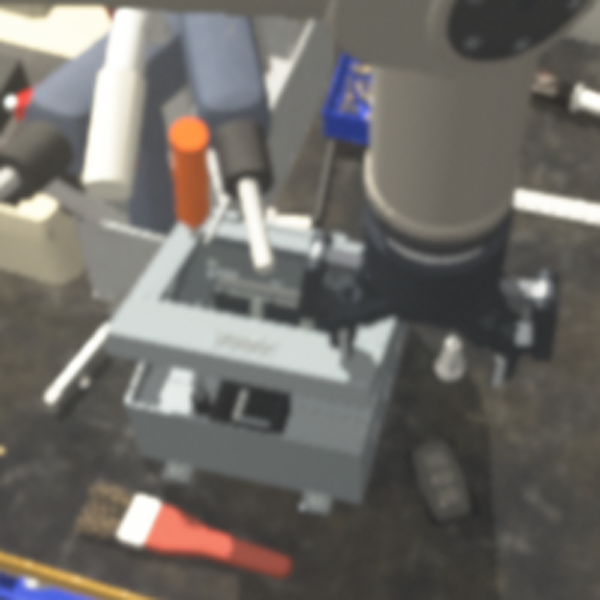

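>>> carry_out([
  [-1, 0, 0.024, 0.013, 0],
])

```text
time_s: 12.7
eef_pos: [0.4946, -0.2058, 0.0985]
tool_rot: [-0.457, 0.482, 0.554, -0.502]
ft_force: [2.0, -0.3, 2.5]
gripper_width: 0.0853
```

```bash
python3 - <<'E'
from h import *
fb()
E
```

```text
t 12.7 finger box [-50.8 -60.5 112.4] F [ 2.  -0.3  2.5]
tool comps of box x,y,z: [-0.035   0.0774 -0.9964] [ 0.9992  0.0235 -0.0332] [ 0.0208 -0.9967 -0.0782]
```

>>> carry_out([
  [-1, 0, 0.011, 0.009, 0],
])

```text
time_s: 12.8
eef_pos: [0.4879, -0.2056, 0.0866]
tool_rot: [-0.457, 0.482, 0.554, -0.502]
ft_force: [-0.0, 0.9, 2.6]
gripper_width: 0.0853
```

```bash
python3 - <<'E'
from h import *
fb()
im=camera('scene')[80:280,160:360]; cv2.imwrite('pics/s22.png',cv2.resize(im,None,fx=3,fy=3,interpolation=2))
E
```

```text
t 12.8 finger box [-57.6 -59.8 100.6] F [-0.   0.9  2.6]
tool comps of box x,y,z: [-0.0348  0.0782 -0.9963] [ 0.9991  0.0253 -0.0329] [ 0.0226 -0.9966 -0.079 ]
```

View pics/s22.png

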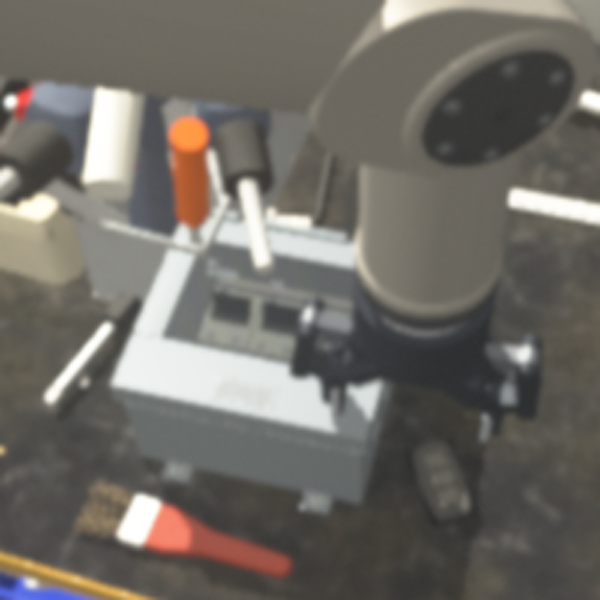

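>>> carry_out([
  [-1, 0, 0.009, 0.002, 0],
])

```text
time_s: 12.95
eef_pos: [0.4882, -0.2062, 0.0787]
tool_rot: [-0.456, 0.482, 0.555, -0.502]
ft_force: [-1.9, -0.4, 3.1]
gripper_width: 0.0855
```

>>> carry_out([
  [-1, 0, 0.005, 0, 0],
])

```text
time_s: 13.05
eef_pos: [0.49, -0.2066, 0.0746]
tool_rot: [-0.456, 0.483, 0.555, -0.502]
ft_force: [-2.4, 0.1, 2.6]
gripper_width: 0.0853
```

>>> carry_out([
  [-1, 0, 0.005, 0.002, 0],
])

```text
time_s: 13.15
eef_pos: [0.4907, -0.2068, 0.0704]
tool_rot: [-0.455, 0.483, 0.556, -0.502]
ft_force: [0.6, 1.6, 2.4]
gripper_width: 0.0854
```

>>> carry_out([
  [-1, 0, 0.004, 0.001, 0],
])

```text
time_s: 13.25
eef_pos: [0.4912, -0.2068, 0.0671]
tool_rot: [-0.454, 0.483, 0.556, -0.501]
ft_force: [-7.9, 1.5, 26.1]
gripper_width: 0.0855
```

>>> carry_out([
  [-1, 0, -0.02, 0, 0],
  [-1, 0, -0.045, 0, 0],
  [-1, -0.01, -0.045, 0.02, 0],
  [-1, 0, 0, 0.03, 0],
  [-1, 0, 0, 0.04, 0],
])

```text
time_s: 13.75
eef_pos: [0.4023, -0.2326, 0.1741]
tool_rot: [-0.448, 0.484, 0.557, -0.505]
ft_force: [-1.3, -0.2, 0.5]
gripper_width: 0.0852
```

```bash
python3 - <<'E'
from h import *
fb();st()
im=camera('scene')[80:280,160:360]; cv2.imwrite('pics/s23.png',cv2.resize(im,None,fx=3,fy=3,interpolation=2))
cv2.imwrite('pics/w23.png',camera('wrist'))
E
```

```text
t 13.75 finger box [-145.8  -79.5  187.5] F [-1.3 -0.2  0.5]
tool comps of box x,y,z: [-0.0484  0.0886 -0.9949] [ 0.9988  0.0143 -0.0473] [ 0.01   -0.996  -0.0892]
t 13.75 tcp [ 0.4023 -0.2326  0.1741] F [-1.3357 -0.2169  0.475 ] w 0.0852 q [-0.3989  0.2168  1.0908  1.9092 -0.2975  1.0936  2.5111]
toolx [-0.131   0.9913  0.01  ] tooly [ 0.0871  0.0216 -0.996 ] toolz [-0.9875 -0.1296 -0.0892]
```

View pics/s23.png

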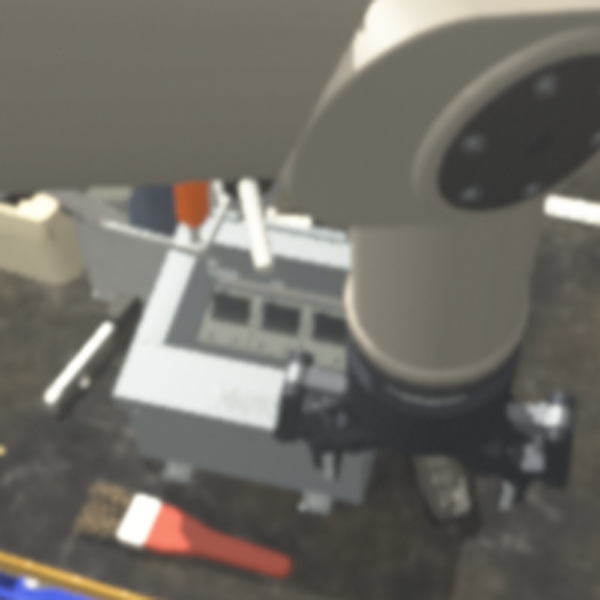

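View pics/w23.png

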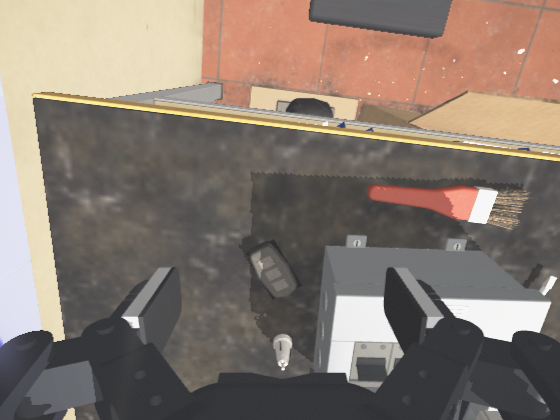

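>>> carry_out([
  [-1, 0, -0.045, 0.02, 0],
  [-1, 0, -0.045, 0.01, 0],
  [-1, -0.02, -0.03, 0.01, 0],
  [-1, 0, 0, 0, 0],
  [-1, 0, 0, 0, 0],
])

```text
time_s: 14.35
eef_pos: [0.352, -0.2613, 0.2897]
tool_rot: [-0.452, 0.484, 0.553, -0.505]
ft_force: [-0.2, 0.2, -0.5]
gripper_width: 0.0855
```

```bash
python3 - <<'E'
from h import *
st()
im=camera('scene')[80:280,160:360]; cv2.imwrite('pics/s24.png',cv2.resize(im,None,fx=3,fy=3,interpolation=2))
im=camera('top')[110:310,120:330]; cv2.imwrite('pics/t24.png',cv2.resize(im,None,fx=3,fy=3,interpolation=2))
E
```

```text
t 14.35 tcp [ 0.352  -0.2613  0.2897] F [-0.2112  0.2025 -0.4771] w 0.0855 q [-0.5264 -0.0323  1.1728  1.7497 -0.0349  1.3543  2.346 ]
toolx [-0.1218  0.9925  0.0109] tooly [ 0.0785  0.0206 -0.9967] toolz [-0.9895 -0.1205 -0.0804]
```

View pics/s24.png

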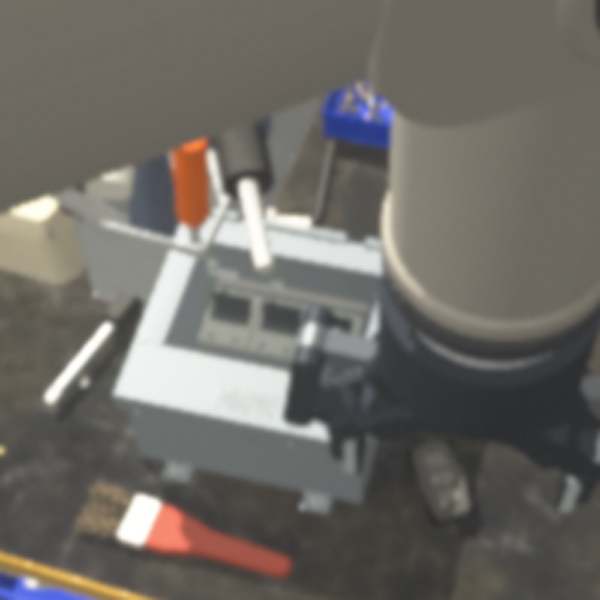

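View pics/t24.png

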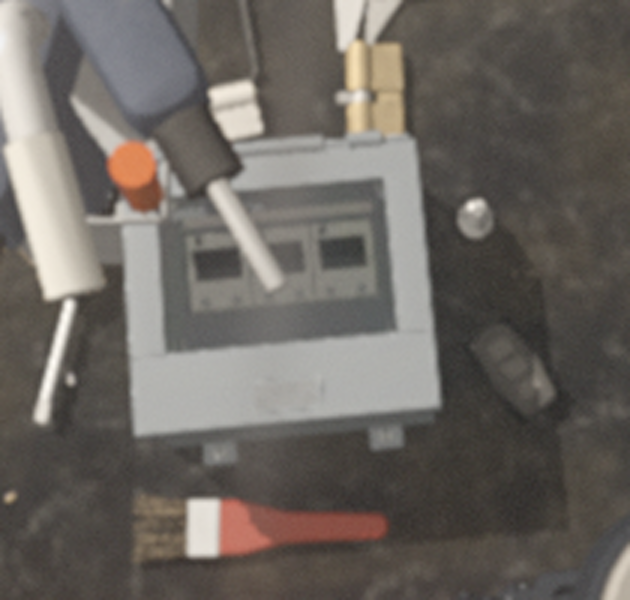

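```bash
python3 -c "
from workcell import *
print(finish_job())"
```

```text
the job is handed in; nothing more can be done
None
```

The job is handed in at about 14.4 s: the tripped breaker is ON and the cover is shut again.

- **Open:** I pressed the ribbed pad and let go, and the latch popped the cover fully open. That press read 95 N at the wrist, well over the 5 to 10 N needed but under the 120 N limit.
- **Toggle:** The right-hand breaker was the tripped one. One fingertip put it over to ON. My first descent touched down on the deck or breaker face in front of the toggle with about 53 N. On the push the finger rode up on the toggle, but the pictures afterwards showed it standing ON.
- **Close:** A fingertip hooked the right side of the cover from behind, brought it down and pressed it in once to the stop, at about 26 N. I pressed at the right of the front edge, not on the pad, to stay clear of a tube hanging over the box.

**Last checks:** Top and scene pictures about a second after letting go show the cover still shut. All three toggles look ON through the window; in the top view the middle one is partly hidden by the tube. The fob, collet and brush look where they were. The arm is clear of everything, with about zero force at the wrist.

**One disagreement:** The tube looks as if it hangs in the cover's path, but the cover swung through that space freely.

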